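Check a slanted guide tube with a gauge rod and show the reading

TASK

Take the orange-handled gauge rod from its wooden stand and push it, tip first, into the slanted steel guide tube on the green fixture until its collar stops against the tube's mouth, then draw it right out of the tube again. Finish still holding the rod for reading: level, white-marked face up, its tip over the white tile of the stand and about 10 cm above it; do not put it down or let go. Leave the oil can, the brown bottle and the small round tin where they stand.

Things in the scene. Friction and masses are not known exactly. Their poses are not given: they have to be found in the camera images.
- rod_handle (a point): Centre of the orange handle of the gauge rod (loose, about 0.14 kg). Handle 70 mm long (x), 16 wide (y), 18 high (z). x runs along the rod to the tip, z to the side with the white marks (up at the start). Along x: steel stub 8 mm thick from -55 to -35 mm, handle, dark collar 30 mm round from +35 to +41, steel shaft 8 mm round to the tip at +116. Balances about 6 mm tipwards of this point.
- rod_rest: Fixed wooden stand, board 150 (x) x 132 (y) x 10 mm, that carries the rod level at the start, rod axis 50 mm above the bench, along the stand's x, at y = -32 mm, handle's centre at x = 0 (within 2 mm). Two aluminium V supports, 7 mm thick, 30 mm wide, tops about 57 mm above the bench, at x = -46 mm (under the stub) and +52 mm (under the shaft). Beside the rod lies a white tile.
- rod_collar (a point): Centre of the collar's front face (the face that looks to the tip), 41 mm from the handle's centre; axes as for the rod. This face stops against the tube's mouth.
- rod_tip (a point): The very tip of the gauge rod, on its axis, 116 mm from the handle's centre; axes as for the rod.
- guide_tube: Bright steel guide tube with two dark clamp bands. Origin: centre of its mouth (rim plane), 100 mm above the bench. z points out of the mouth along the tube's axis, 30 degrees above the horizontal; x is level. Bore 13 mm in diameter, closed 83 mm below the mouth; over the last 15 mm it flares to a mouth 24 mm inside, 32 mm outside. Fully home, the rod's tip lies 75 mm below the mouth and the collar on the rim.
- fixture: Green fixture that carries the tube, fixed to the bench: base plate 70 (x) x 120 (y) x 10 mm with bolt heads, and a pedestal under the tube; nothing of it is higher than the tube. Origin on the bench under the plate; the tube's mouth is at x 0, y -45, z 100 mm and faces its -y side.
- tube_seat (a point): Point on the tube's axis, 75 mm below the mouth, where the rod's tip lies when the rod is fully home.
- tile_top (a point): Centre of the top face of the white reading tile, 100 mm (x) by 64 mm (y), let into the stand beside the rod, top face 14 mm above the bench; axes as for the stand (x along the rod's first direction, z up). Obstacles near by: an open yellowish box with raised lid about 0.1 to 0.2 m to the left (+y) of the tile, low clutter left of the fixture, a vise to its right, a lamp hanging high over the bench right of the stand.
- oil_can_mid (a point): Bystander: copper pump oiler with a slim upright spout, 64 mm round, 125 mm high, loose; the point is on its axis half-way up. To be left alone.
- glue_bottle_mid (a point): Bystander: small dark brown bottle with a white cap, 36 mm round, 75 mm high, loose; the point is on its axis half-way up. To be left alone.
- round_tin_mid (a point): Bystander: small round grey lidded tin, 54 mm round, 30 mm high, loose; the point is on its axis half-way up. To be left alone.

How it is judged:
By the outcome, as a careful person would: the job done as asked, in the order asked, and still so for the second after the job is handed in, while the arm keeps its last pose, push and grip.
It also fails if it takes over 50 s, if anything falls off the work surface, if the arm or the gripper's body presses on something with over 40 N, if the wrist force passes 120 N, or if a joint passes its speed limit or range.

ROBOT

A 7-joint arm with a two-finger parallel gripper is mounted at the origin on a cart in front of the work surface, level with it; the furniture and walls round the work are solid. World frame = base frame: x ahead of the robot, y to its left, z up, the work surface at z = 0. Lengths are in m, angles in rad, forces in N, time in s.
With the tool pointing down it reaches from about 0.4 to 0.85 m from the base axis. Payload 4.5 kg.
Tool frame: the origin (TCP) lies midway between the tips of the shut fingers; the grasp point (between the pads) lies 19 mm behind it; z points along the fingers, x is the direction in which the jaws open and shut, and the axes are right-handed (so a half turn about z gives the same grasp; the last joint's range is limited). The gripper opens to 88 mm and grips with 3 to 60 N. Pads are 18 mm wide; open, the fingers measure 123 mm over their backs; the gripper's body (75 mm by 187 mm) begins 45 mm behind the grasp point.
Start: joints at [1.183, 0.689, -0.195, 1.565, 0.157, 0.902, -0.215], TCP at [0.256, -0.57, 0.239] pointing down, gripper open.
Joint ranges: [-3.01, 3.01], [-0.46, 2.08], [-1.47, 1.51], [0.13, 2.56], [-1, 4.14], [0.04, 2.09], [-2.66, 2.66]. Speed limits (rad/s): [2.57, 2.57, 3.14, 3.14, 3.14, 3.14, 3.14].

INTERFACE

Orientations are given as a unit quaternion [x, y, z, w].
In Python, from plant import r gives the robot as it stands. The module is installed in compiled form; this text tells all that it offers.
- The arm moves only by the tool play_rows, never from a script. Its argument "increments" is a list of rows, each a list of 7 numbers: the opening, from 0 (shut) to 1 (fully open), then the shift along the tool's x, y, z in mm, then the turn, a rotation vector about the tool's x, y, z in rad. In form: [[hand, dx, dy, dz, wx, wy, wz], ...]. A call has exactly 8 rows; each row shifts and turns the pose as measured when the row begins, along the tool's axes as they then stand; what a row does not reach is not made up. A row lasts 1/8 s, in which the tool goes at most 62.5 mm and 10.7 degrees, less where a joint would pass 70% of its speed; a pose out of reach is approached as far as the arm can. A call is refused whole if a number of a shift passes 62.5 or a number of a turn 0.188, either way. A call with a gripper value outside its range is refused whole. The fingers move at their own pace and stop on an object; "grip_force" is the grip in N (left out, the last holds). Time passes only in rows, so rows that do not move let the fingers close, or fill a call up. It gives the time, the measured TCP pose, the force and the opening at its end, in the units of the state.
- r.get_state(): the state, without advancing time (a new reading comes with each control period).
- r.snapshot(name): name is "side" or "top" or "wrist"; returns the picture (420x560x3 uint8, red, green, blue); there is no depth.
- r.get_calibration(name): a dict with "fx", "fy", "cx", "cy" (pixels), "R" (3x3) and "t" (3): a world point X has camera coordinates R X + t. Camera axes: x right, y down, z forward; pixel columns grow to the right and rows downward; lengths in m; the calibration is good to about 2 mm. A picture is of the moment at which its call begins: read the wrist's pose just before it. get_calibration takes no time and is no camera call; for the wrist camera it gives the pose at the moment of the call.
- r.finish_job(): hands the job in, once; it reports no verdict.
The state is a dict: "clock": time; "q": joint angles; "qd": joint speeds; "joint_torque": joint torques, N m; "tool_pos": TCP position; "eef_rot": TCP orientation; "contact_force": force on the tool from outside, world axes, zero at the start; "moment": the same for the moment, N m; "opening": opening from 0.0 (shut) to 1.0 (fully open).
Only numpy, scipy, OpenCV 4.12 (cv2) and the standard library are available. Lean on these libraries where they do the work, as an engineer would, in place of code of your own. Each camera call takes 0.05 s, during which the arm holds its last target.

## Working session

There is one attempt and no reset: what is moved stays moved. The work goes in short steps, Python scripts to look and compute and a tool call to move; the robot and the scene stay as the last step left them, time stands still between calls to the robot, and variables do not carry over. Pictures are saved under pics/ and viewed, and the job is handed in when it is done.

Besides the shell and the picture viewer there is one more tool, called after "Request:" in YAML: its name, and indented under it one key for each argument. play_rows: Moves the arm, as the interface text tells. Its arguments: {"type":"object","properties":{"increments":{"type":"array"},"grip_force":{"type":"number"}},"required":["increments"]}

```bash
mkdir -p pics; ls
python3 - <<'E'
from plant import r
import cv2,json
s=r.get_state()
for k,v in s.items(): print(k,v)
for n in ["side","top","wrist"]:
    c=r.get_calibration(n); print(n,{k:(v.tolist() if hasattr(v,'tolist') else v) for k,v in c.items()})
    im=r.snapshot(n); cv2.imwrite(f"pics/{n}0.png",im[:,:,::-1])
E
```

```text
pics
clock 0.0
q [ 1.18279479  0.68998604 -0.19453346  1.56632446  0.15729527  0.90248887
 -0.21511491]
qd [ 0.00077963  0.00080317 -0.00078694 -0.00038804  0.00281579  0.00074276
  0.00016411]
joint_torque [-5.49461174e-05 -5.27556288e+01 -1.26664594e+00 -1.53428757e+01
 -5.25832234e-02  6.51410475e-03  1.25886213e-04]
tool_pos [ 0.25558986 -0.56966841  0.23791445]
eef_rot [ 8.39486697e-01 -5.43379482e-01 -7.90965686e-04 -4.44398264e-04]
contact_force [ 0.48533674  0.38936242 -1.02548911]
moment [ 0.00837586 -0.03610366  0.01052176]
opening 1.0008830757419522
side {'fx': 398.717807815828, 'fy': 398.717807815828, 'cx': 275.7031906235775, 'cy': 214.08472105785214, 'R': [[-0.926839746404165, -0.37471659831285, -0.023570223467536566], [-0.1418483561742553, 0.4075957032373951, -0.9020780379507504], [0.34763073560334823, -0.83273838247751, -0.43092883172586094]], 't': [0.4265227060138409, 0.24950784255195385, 0.4909005194944593]}
top {'fx': 515.5740156390401, 'fy': 515.5740156390401, 'cx': 287.38484855251556, 'cy': 204.96980189925617, 'R': [[0.02775608342154727, -0.9996139094189597, 0.001277469858786291], [-0.9952724966582185, -0.027754478512766946, -0.09307172673912084], [0.09307124813181215, 0.0013118759957986056, -0.9956585869426117]], 't': [-0.24432665078021162, 0.5676523936221896, 0.9015256847075144]}
wrist {'fx': 315.27725962925877, 'fy': 315.27725962925877, 'cx': 278.87258857481254, 'cy': 202.92975602584818, 'R': [[0.40930992129395943, -0.9123937708114006, -0.001730697803958276], [-0.8767521201498624, -0.3938442773446584, 0.2760297176312502], [-0.2525294203514841, -0.11146430902948162, -0.9611475431324403]], 't': [-0.6250411919671397, -0.037301085135462264, 0.3902285525943859]}
```

View pics/top0.png

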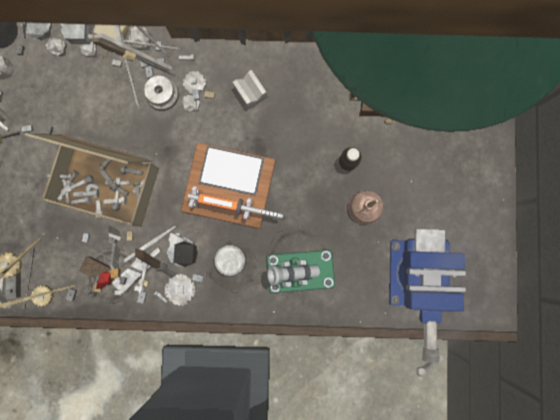

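View pics/side0.png

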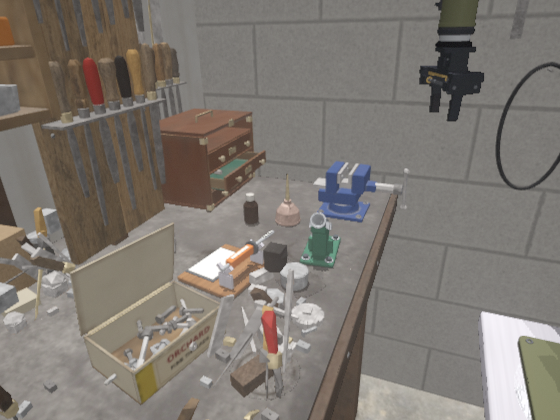

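View pics/wrist0.png

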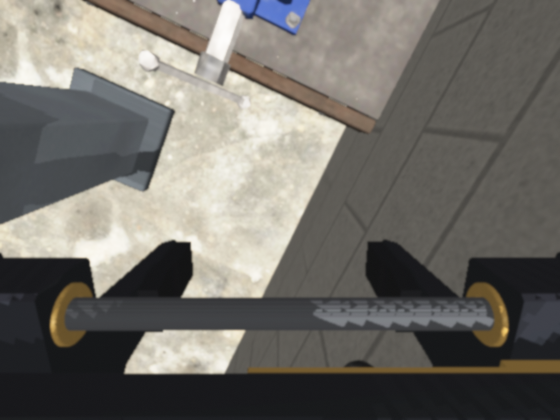

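Run:
```python
import cv2
im=cv2.imread('pics/top0.png')
cv2.imwrite('pics/top0z.png',cv2.resize(im[130:310,170:350],None,fx=3.3,fy=3.3,interpolation=cv2.INTER_CUBIC))
im=cv2.imread('pics/side0.png')
cv2.imwrite('pics/side0z.png',cv2.resize(im[190:310,170:350],None,fx=4.4,fy=4.4,interpolation=cv2.INTER_CUBIC))
```

```text
(no output)
```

View pics/top0z.png

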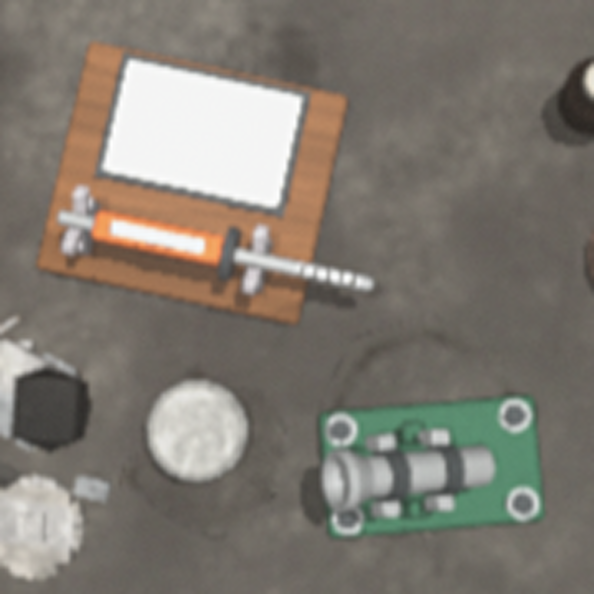

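View pics/side0z.png

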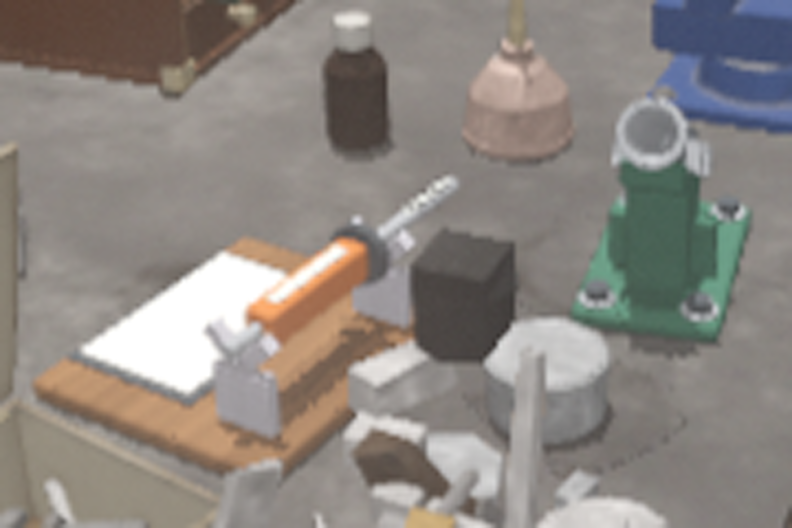

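```bash
cat > h.py <<'E'
import numpy as np,cv2
from scipy.spatial.transform import Rotation as Ro
def ray(c,u,v):
    R=np.array(c['R']);t=np.array(c['t'])
    d=R.T@np.array([(u-c['cx'])/c['fx'],(v-c['cy'])/c['fy'],1]); return -R.T@t,d/np.linalg.norm(d)
def plane(c,u,v,z):
    o,d=ray(c,u,v); return o+d*(z-o[2])/d[2]
def tri(c1,p1,c2,p2):
    o1,d1=ray(c1,*p1);o2,d2=ray(c2,*p2)
    s=np.linalg.lstsq(np.c_[d1,-d2],o2-o1,rcond=None)[0]
    a=o1+s[0]*d1;b=o2+s[1]*d2
    return (a+b)/2,np.linalg.norm(a-b)
def proj(c,X):
    p=np.array(c['R'])@X+np.array(c['t']); return np.array([c['fx']*p[0]/p[2]+c['cx'],c['fy']*p[1]/p[2]+c['cy']])
E
python3 - <<'E'
from plant import r
from h import *
np.set_printoptions(precision=4,suppress=True)
ct=r.get_calibration('top');cs=r.get_calibration('side')
im=cv2.imread('pics/top0.png');hsv=cv2.cvtColor(im,cv2.COLOR_BGR2HSV)
def big(m):
    n,l,st,ce=cv2.connectedComponentsWithStats(m); return sorted([(st[i],ce[i],l==i) for i in range(1,n)],key=lambda a:-a[0][4])
roi=np.zeros(im.shape[:2],np.uint8);roi[135:235,175:300]=255
white=cv2.inRange(hsv,(0,0,225),(180,25,255))&roi
b=big(white)
for s,c,_ in b[:3]: print('white',s,c)
m=(b[0][2]*255).astype(np.uint8);cnt=cv2.findContours(m,0,2)[0][0]
rc=cv2.minAreaRect(cnt);print(rc);bx=cv2.boxPoints(rc)
print('tile centre',plane(ct,*rc[0],.014)); P=[plane(ct,*p,.014) for p in bx];print(np.array(P))
print('edges',[ (np.linalg.norm(P[i]-P[i-1]),np.degrees(np.arctan2(*(P[i]-P[i-1])[[1,0]]))) for i in range(4)])
org=cv2.inRange(hsv,(3,120,120),(20,255,255))&roi
cnts=np.vstack([c for c in cv2.findContours(org,0,2)[0] if cv2.contourArea(c)>5]);rc=cv2.minAreaRect(cnts);print('handle',rc,plane(ct,*rc[0],.057))
B=[plane(ct,*p,.059) for p in cv2.boxPoints(rc)];print(np.array(B));print('edges',[ (np.linalg.norm(B[i]-B[i-1]),np.degrees(np.arctan2(*(B[i]-B[i-1])[[1,0]]))) for i in range(4)])
roi2=np.zeros_like(roi);roi2[235:300,255:345]=255
g=cv2.inRange(hsv,(60,80,40),(95,255,255))&roi2
cnts=np.vstack([c for c in cv2.findContours(g,0,2)[0] if cv2.contourArea(c)>5]);rc=cv2.minAreaRect(cnts)
print('plate',rc,plane(ct,*rc[0],.01));B=[plane(ct,*p,.01) for p in cv2.boxPoints(rc)];print(np.array(B))
print('edges',[ (np.linalg.norm(B[i]-B[i-1]),np.degrees(np.arctan2(*(B[i]-B[i-1])[[1,0]]))) for i in range(4)])
# bolts from zoom
for u,v in [(340,430),(515,415),(348,518),(522,503)]:
    print('bolt',plane(ct,170+u/3.3,130+v/3.3,.016))
print('tip',plane(ct,170+370/3.3,130+284/3.3,.05), 'tri',tri(ct,(170+370/3.3,130+284/3.3),cs,(170+455/4.4,190+184/4.4)))
print('mouth',plane(ct,170+343/3.3,130+480/3.3,.1), tri(ct,(170+343/3.3,130+480/3.3),cs,(170+651/4.4,190+133/4.4)))
print('tin',plane(ct,170+198/3.3,130+430/3.3,.03))
E
```

```text
white [ 202  149   59   43 1809] [230.9956 170.0039]
white [204 197  28   9 102] [217.3922 201.3431]
white [266 212   3   2   5] [267.2 212.4]
((230.93772888183594, 169.98646545410156), (53.99961853027344, 33.64885330200195), 12.26477336883545)
tile centre [ 0.637 -0.123  0.014]
[[ 0.6157 -0.0689  0.014 ]
 [ 0.6771 -0.0794  0.014 ]
 [ 0.6584 -0.1774  0.014 ]
 [ 0.5972 -0.1663  0.014 ]]
edges [(np.float64(0.09909960552455749), np.float64(79.2692729907595)), (np.float64(0.06236353017291982), np.float64(-9.710976299165367)), (np.float64(0.09969935373513643), np.float64(-100.80112634676327)), (np.float64(0.062233243943573574), np.float64(169.73901380950429))]
handle ((227.60162353515625, 185.25515747070312), (79.77749633789062, 68.77831268310547), 12.362491607666016) [ 0.6031 -0.1231  0.057 ]
[[ 0.5568 -0.0447  0.059 ]
 [ 0.6758 -0.065   0.059 ]
 [ 0.6493 -0.2027  0.059 ]
 [ 0.5309 -0.1808  0.059 ]]
edges [(np.float64(0.1385555719617317), np.float64(79.24049744997944)), (np.float64(0.12073564924957922), np.float64(-9.676792320309113)), (np.float64(0.14026928806701996), np.float64(-100.90
[... 257 characters left out ...]
6  0.01  ]
 [ 0.4301 -0.3167  0.01  ]
 [ 0.4189 -0.2182  0.01  ]]
edges [(np.float64(0.06637388441203461), np.float64(6.698800933751257)), (np.float64(0.0998295817504652), np.float64(-83.46161040186219)), (np.float64(0.06644062182453006), np.float64(-173.86674408995663)), (np.float64(0.0991739839631821), np.float64(96.50064268234033))]
bolt [ 0.4744 -0.2053  0.016 ]
bolt [ 0.4852 -0.3007  0.016 ]
bolt [ 0.4269 -0.2111  0.016 ]
bolt [ 0.4376 -0.3055  0.016 ]
tip [ 0.5523 -0.2198  0.05  ] tri (array([ 0.5527, -0.2197,  0.0488]), np.float64(0.0006272609811455552))
mouth [ 0.451  -0.2098  0.1   ] (array([ 0.4519, -0.2094,  0.0976]), np.float64(0.002239933211196234))
tin [ 0.4724 -0.1293  0.03  ]
```

```bash
cat > meas.py <<'E'
from plant import r
from h import *
np.set_printoptions(precision=4,suppress=True)
ct=r.get_calibration('top')
im=cv2.imread('pics/top0.png');hsv=cv2.cvtColor(im,cv2.COLOR_BGR2HSV)
m=cv2.inRange(hsv,(5,190,180),(14,255,255)); m[:190]=0;m[215:]=0
ys,xs=np.nonzero(m);print(xs.min(),xs.max(),ys.min(),ys.max(),len(xs))
cn=np.c_[xs,ys].astype(np.int32);rc=cv2.minAreaRect(cn);print(rc)
B=np.array([plane(ct,*p,.057) for p in cv2.boxPoints(rc)]);print(B,B.mean(0));print('edges',[ (np.linalg.norm(B[i]-B[i-1]),np.degrees(np.arctan2(*(B[i]-B[i-1])[[1,0]]))) for i in range(4)])
E
python3 meas.py
python3 - <<'E'
from plant import r
print(r.get_state()['clock'])
E
```

```text
0.15Traceback (most recent call last):
  File "meas.py", line 7, in <module>
    ys,xs=np.nonzero(m);print(xs.min(),xs.max(),ys.min(),ys.max(),len(xs))
                              ~~~~~~^^
    return umr_minimum(a, axis, None, out, keepdims, initial, where)
ValueError: zero-size array to reduction operation minimum which has no identity
```

```bash
sed -i 's/(5,190,180),(14,255,255)/(3,175,140),(18,255,255)/' meas.py; python3 meas.py; python3 -c "
import cv2;h=cv2.cvtColor(cv2.imread('pics/top0.png'),cv2.COLOR_BGR2HSV);print(h[196:208,199:205].tolist())"
```

```text
[[[10, 150, 231], [13, 161, 243], [13, 158, 242], [13, 157, 241], [13, 136, 242], [13, 102, 241]], [[11, 151, 236], [13, 160, 242], [14, 159, 241], [13, 152, 241], [12, 100, 239], [18, 26, 242]], [[12, 156, 238], [13, 158, 242], [13, 158, 241], [13, 147, 236], [11, 69, 230], [108, 5, 247]], [[13, 161, 241], [13, 157, 242], [13, 158, 241], [12, 138, 234], [10, 50, 223], [100, 9, 248]], [[13, 161, 245], [14, 156, 243], [13, 157, 242], [12, 141, 238], [11, 71, 230], [15, 4, 236]], [[11, 165, 238], [12, 163, 240], [12, 161, 241], [12, 154, 240], [12, 120, 238], [12, 75, 238]], [[10, 159, 185], [10, 160, 199], [10, 164, 208], [10, 166, 224], [11, 157, 234], [11, 145, 238]], [[10, 115, 115], [10, 126, 127], [10, 136, 139], [10, 149, 159], [10, 158, 181], [10, 163, 193]], [[11, 91, 95], [12, 97, 103], [12, 97, 105], [10, 108, 111], [11, 119, 116], [10, 125, 122]], [[12, 99, 100], [12, 96, 104], [11, 94, 103], [12, 90, 102], [13, 96, 101], [13, 93, 101]], [[12, 97, 100], [13, 98, 104], [13, 97, 103], [12, 98, 102], [13, 94, 103], [12, 93, 104]], [[13, 103, 106], [12, 102, 110], [13, 102, 108], [13, 101, 109], [12, 100, 107], [12, 95, 105]]]Traceback (most recent call last):
  File "meas.py", line 7, in <module>
    ys,xs=np.nonzero(m);print(xs.min(),xs.max(),ys.min(),ys.max(),len(xs))
                              ~~~~~~^^
    return umr_minimum(a, axis, None, out, keepdims, initial, where)
ValueError: zero-size array to reduction operation minimum which has no identity
```

```bash
sed -i 's/(3,175,140),(18,255,255)/(8,110,190),(16,255,255)/' meas.py; python3 meas.py
cat > pose.py <<'E'
from plant import r
from h import *
np.set_printoptions(precision=4,suppress=True)
def show(goal=None,Rg=None):
    s=r.get_state();R=Ro.from_quat(s['eef_rot']);p=np.array(s['tool_pos'])
    print('t',s['clock'],'tcp',p,'open',s['opening'],'F',s['contact_force'],'q',s['q']);print(R.as_matrix())
    if goal is not None:
        print('shift mm tool',R.inv().apply(goal-p)*1e3,'turn',(R.inv()*Rg).as_rotvec())
    return p,R
def pose_for(u, tilt=0):
    """tool axes with y along rod dir: yaw u deg (rod heading), pitch tilt deg down"""
    a=np.radians(u);y=np.array([np.cos(a),np.sin(a),0])
    z=np.array([0,0,-1.]);x=np.cross(y,z)
    return Ro.from_matrix(np.c_[x,y,z])*Ro.from_rotvec([np.radians(tilt),0,0])
E
python3 - <<'E'
from pose import *
R=pose_for(-100.6);g=np.array([.574,-.106,.15]); show(g,R)
E
```

```text
198 237 194 209 197
((217.4434051513672, 201.3018798828125), (39.06917190551758, 9.39871597290039), 10.619654655456543)
[[ 0.5717 -0.0717  0.057 ]
 [ 0.5879 -0.074   0.057 ]
 [ 0.5772 -0.1414  0.057 ]
 [ 0.5609 -0.139   0.057 ]] [ 0.5744 -0.1065  0.057 ]
edges [(np.float64(0.06815346072060782), np.float64(80.95706707840598)), (np.float64(0.01642631722649153), np.float64(-8.074663652449745)), (np.float64(0.06826833138996553), np.float64(-99.05962055569806)), (np.float64(0.016404895212089373), np.float64(171.52537642966118))]
t 0.15 tcp [ 0.2556 -0.5698  0.2381] open 1.0023135465180746 F [-0.3462  0.8645 -0.4231] q [ 1.1828  0.6898 -0.1945  1.5661  0.1573  0.9025 -0.2151]
[[ 0.4095 -0.9123 -0.0007]
 [-0.9123 -0.4095  0.0012]
 [-0.0014  0.0001 -1.    ]]
shift mm tool [-292.6713 -480.378    88.4539] turn [-0.0005  0.0013 -0.9639]
```

```bash
cat >> pose.py <<'E'
def rows(goal,Rg,n):
    p,R=show(goal,Rg); d=(np.array(goal)-p)/n; w=(R.inv()*Rg).as_rotvec()/n
    for i in range(n):
        print(np.round(np.r_[R.inv().apply(d)*1e3],1),np.round(w,4)); R=R*Ro.from_rotvec(w)
E
python3 - <<'E'
from pose import *
rows([.574,-.106,.2],pose_for(-100.3),16)
E
```

```text
t 0.15 tcp [ 0.2556 -0.5698  0.2381] open 1.0023135465180746 F [-0.3462  0.8645 -0.4231] q [ 1.1828  0.6898 -0.1945  1.5661  0.1573  0.9025 -0.2151]
[[ 0.4095 -0.9123 -0.0007]
 [-0.9123 -0.4095  0.0012]
 [-0.0014  0.0001 -1.    ]]
shift mm tool [-292.7401 -480.3718   38.454 ] turn [-0.0006  0.0013 -0.9692]
[-18.3 -30.    2.4] [-0.      0.0001 -0.0606]
[-16.4 -31.1   2.4] [-0.      0.0001 -0.0606]
[-14.5 -32.    2.4] [-0.      0.0001 -0.0606]
[-12.6 -32.8   2.4] [-0.      0.0001 -0.0606]
[-10.6 -33.5   2.4] [-0.      0.0001 -0.0606]
[ -8.5 -34.1   2.4] [-0.      0.0001 -0.0606]
[ -6.4 -34.6   2.4] [-0.      0.0001 -0.0606]
[ -4.3 -34.9   2.4] [-0.      0.0001 -0.0606]
[ -2.2 -35.1   2.4] [-0.      0.0001 -0.0606]
[ -0.1 -35.2   2.4] [-0.      0.0001 -0.0606]
[  2.1 -35.1   2.4] [-0.      0.0001 -0.0606]
[  4.2 -34.9   2.4] [-0.      0.0001 -0.0606]
[  6.3 -34.6   2.4] [-0.      0.0001 -0.0606]
[  8.4 -34.2   2.4] [-0.      0.0001 -0.0606]
[ 10.4 -33.6   2.4] [-0.      0.0001 -0.0606]
[ 12.4 -32.9   2.4] [-0.      0.0001 -0.0606]
```

Request:
play_rows:
  increments:
    - [1,-18,-30,0,0,0,-0.06]
    - [1,-16,-31,0,0,0,-0.06]
    - [1,-14.5,-32,0,0,0,-0.06]
    - [1,-12.5,-33,0,0,0,-0.06]
    - [1,-10.5,-33.5,0,0,0,-0.06]
    - [1,-8.5,-34,0,0,0,-0.06]
    - [1,-6.5,-34.5,0,0,0,-0.06]
    - [1,-4,-35,0,0,0,-0.06]
  grip_force: 45

```text
clock: 1.15
tool_pos: [0.4158, -0.3339, 0.2356]
eef_rot: [0.946, -0.324, -0.003, -0.0]
contact_force: [0.2, -0.3, 0.2]
opening: 1.001
```

Run:
```python
from pose import *
rows([.574,-.106,.17],pose_for(-100.3),8)
```

```text
t 1.15 tcp [ 0.4158 -0.3339  0.2356] open 1.001382594566681 F [ 0.1879 -0.2578  0.194 ] q [ 0.7838  0.5848 -0.3129  1.8373  0.249   0.763  -0.323 ]
[[ 0.7895 -0.6137 -0.0046]
 [-0.6137 -0.7896  0.0022]
 [-0.005   0.0012 -1.    ]]
shift mm tool [ -14.6812 -277.096    65.3925] turn [-0.0001  0.0052 -0.4809]
[ -1.8 -34.6   8.2] [-0.      0.0006 -0.0601]
[  0.2 -34.7   8.2] [-0.      0.0006 -0.0601]
[  2.3 -34.6   8.2] [-0.      0.0006 -0.0601]
[  4.4 -34.4   8.2] [-0.      0.0006 -0.0601]
[  6.4 -34.1   8.2] [-0.      0.0006 -0.0601]
[  8.5 -33.6   8.2] [-0.      0.0006 -0.0601]
[ 10.5 -33.1   8.2] [-0.      0.0006 -0.0601]
[ 12.4 -32.4   8.2] [-0.      0.0006 -0.0601]
```

Request:
play_rows:
  increments:
    - [1,-2,-34.5,0,0,0,-0.06]
    - [1,0,-34.5,4,0,0,-0.06]
    - [1,2,-34.5,8,0,0,-0.06]
    - [1,4.5,-34.5,8,0,0,-0.06]
    - [1,6.5,-34,8,0,0,-0.06]
    - [1,8.5,-33.5,9,0,0,-0.06]
    - [1,10.5,-33,9,0,0,-0.06]
    - [1,12.5,-32.5,9,0,0.005,-0.06]

```text
clock: 2.15
tool_pos: [0.5759, -0.0978, 0.1779]
eef_rot: [0.997, -0.083, -0.0, -0.0]
contact_force: [0.2, -0.3, -0.4]
opening: 1.002
```

```bash
cat > snap.py <<'E'
import sys,json
from pose import *
n,f=sys.argv[1:]
c=r.get_calibration(n); im=r.snapshot(n); cv2.imwrite(f'pics/{f}.png',im[:,:,::-1])
json.dump({k:(v.tolist() if hasattr(v,'tolist') else v) for k,v in c.items()},open(f'pics/{f}.json','w'))
E
python3 snap.py wrist w1
python3 - <<'E'
from pose import *
rows([.574,-.106,.031],pose_for(-100.3),8)
E
```

```text
t 2.2 tcp [ 0.5783 -0.0911  0.1771] open 1.0048026333817484 F [ 2.4666  3.4834 -0.2343] q [ 0.3058  0.7353 -0.3897  1.7433  0.3795  0.7366 -0.434 ]
[[ 0.9877 -0.1565  0.0015]
 [-0.1565 -0.9877  0.0062]
 [ 0.0005 -0.0063 -1.    ]]
shift mm tool [ -1.9884  16.2645 146.0443] turn [-0.0063 -0.0005  0.0226]
[-0.2  2.  18.3] [-0.0008 -0.0001  0.0028]
[-0.2  2.  18.3] [-0.0008 -0.0001  0.0028]
[-0.2  2.  18.3] [-0.0008 -0.0001  0.0028]
[-0.2  2.  18.3] [-0.0008 -0.0001  0.0028]
[-0.2  2.  18.3] [-0.0008 -0.0001  0.0028]
[-0.2  2.  18.3] [-0.0008 -0.0001  0.0028]
[-0.2  2.  18.3] [-0.0008 -0.0001  0.0028]
[-0.2  1.9 18.3] [-0.0008 -0.0001  0.0028]
```

View pics/w1.png

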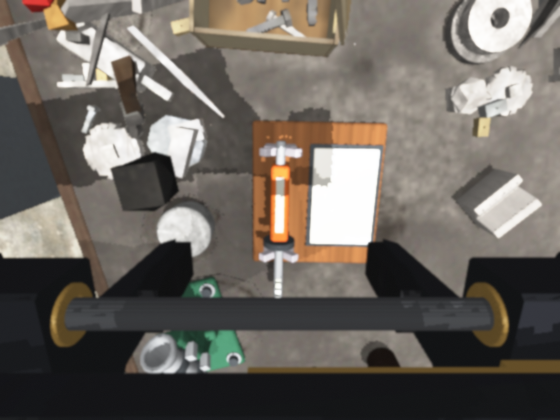

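Request:
play_rows:
  increments:
    - [1,-0.5,4,16,-0.002,0,0.006]
    - [1,-0.5,4,16,-0.002,0,0.006]
    - [1,-0.5,4,16,-0.002,0,0.006]
    - [1,-0.5,4,16,-0.001,0,0.005]
    - [1,0,0,6,0,0,0]
    - [1,0,0,3,0,0,0]
    - [1,0,0,0,0,0,0]
    - [1,0,0,0,0,0,0]

```text
clock: 3.2
tool_pos: [0.5711, -0.1112, 0.0981]
eef_rot: [0.996, -0.093, -0.002, 0.002]
contact_force: [0.1, -0.0, 0.5]
opening: 0.996
```

```bash
python3 snap.py wrist w2
python3 - <<'E'
from pose import *
rows([.574,-.106,.031],pose_for(-100.3),8)
E
```

```text
t 3.25 tcp [ 0.5711 -0.1112  0.0982] open 0.9978162763331422 F [-0.3433  0.3572  0.5382] q [ 0.2901  0.8433 -0.3118  1.8025  0.4468  0.5693 -0.4919]
[[ 0.9826 -0.1855 -0.0032]
 [-0.1855 -0.9826 -0.0037]
 [-0.0025  0.0042 -1.    ]]
shift mm tool [ 2.0225 -5.9631 67.1442] turn [ 0.0042  0.0025 -0.0069]
[ 0.3 -0.7  8.4] [ 0.0005  0.0003 -0.0009]
[ 0.3 -0.7  8.4] [ 0.0005  0.0003 -0.0009]
[ 0.2 -0.7  8.4] [ 0.0005  0.0003 -0.0009]
[ 0.2 -0.7  8.4] [ 0.0005  0.0003 -0.0009]
[ 0.2 -0.7  8.4] [ 0.0005  0.0003 -0.0009]
[ 0.2 -0.7  8.4] [ 0.0005  0.0003 -0.0009]
[ 0.2 -0.7  8.4] [ 0.0005  0.0003 -0.0009]
[ 0.2 -0.7  8.4] [ 0.0005  0.0003 -0.0009]
```

View pics/w2.png

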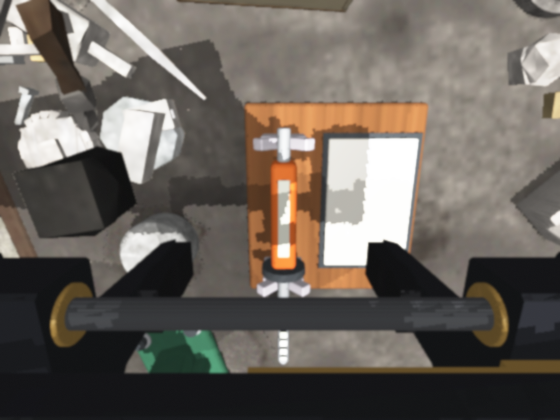

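Run:
```python
from h import *
import json
np.set_printoptions(precision=4,suppress=True)
c=json.load(open('pics/w2.json'))
for n,p,z in [('h back',(284,164),.059),('h front',(284.5,265),.059),('stub',(284.5,131),.053),('tip',(283.5,361),.053),('tile1',(323,136),.014),('tile2',(419,138),.014),('tile3',(410,268),.014),('tile4',(321,266),.014)]:
    print(n,plane(c,*p,z))
```

```text
h back [ 0.5829 -0.0716  0.059 ]
h front [ 0.5713 -0.1364  0.059 ]
stub [ 0.5866 -0.0533  0.053 ]
tip [ 0.5559 -0.2165  0.053 ]
tile1 [ 0.6132 -0.0642  0.014 ]
tile2 [ 0.6805 -0.0783  0.014 ]
tile3 [ 0.6668 -0.1807  0.014 ]
tile4 [ 0.5965 -0.1657  0.014 ]
```

Request:
play_rows:
  increments:
    - [1,1,-2,12,0.002,0.001,-0.003]
    - [1,1,-2,12,0.002,0.001,-0.003]
    - [1,1,-2,12,0,0,0]
    - [1,0.5,-1,12,0,0,0]
    - [1,0,0,10,0,0,0]
    - [1,0,0,8,0,0,0]
    - [1,0,0,3,0,0,0]
    - [1,0,0,0,0,0,0]

```text
clock: 4.25
tool_pos: [0.5761, -0.1041, 0.0239]
eef_rot: [0.996, -0.09, -0.0, -0.0]
contact_force: [-0.5, -0.4, -0.6]
opening: 1.001
```

Run:
```python
from pose import *
rows([.5755,-.105,.031],pose_for(-100.3),1)
```

```text
t 4.25 tcp [ 0.5761 -0.1041  0.0239] open 1.000901515160229 F [-0.4514 -0.4492 -0.5951] q [ 0.2409  0.9627 -0.2457  1.8111  0.4985  0.43   -0.5405]
[[ 0.9839 -0.1785 -0.0007]
 [-0.1785 -0.9839  0.0004]
 [-0.0008 -0.0002 -1.    ]]
shift mm tool [-0.4522  0.9915 -7.142 ] turn [-0.0002  0.0008  0.0004]
[-0.5  1.  -7.1] [-0.0002  0.0008  0.0004]
```

Request:
play_rows:
  increments:
    - [1,0,0,-6,0,0,0]
    - [1,0,0,0,0,0,0]
    - [0,0,0,0,0,0,0]
    - [0,0,0,0,0,0,0]
    - [0,0,0,0,0,0,0]
    - [0,0,0,0,0,0,0]
    - [0,0,0,0,0,0,0]
    - [0,0,0,0,0,0,0]
  grip_force: 45

```text
clock: 5.25
tool_pos: [0.5769, -0.1044, 0.0315]
eef_rot: [0.996, -0.09, 0.001, -0.0]
contact_force: [0.3, 0.1, -0.8]
opening: 0.342
```

Run:
```python
from pose import *
rows([.5755,-.105,.031],pose_for(-100.3),1)
```

```text
t 5.25 tcp [ 0.5769 -0.1044  0.0315] open 0.3415917520680607 F [ 0.2725  0.1297 -0.7779] q [ 0.245   0.9504 -0.2524  1.8103  0.4943  0.4421 -0.5366]
[[ 0.9839 -0.1788  0.0015]
 [-0.1788 -0.9839  0.0001]
 [ 0.0014 -0.0004 -1.    ]]
shift mm tool [-1.2642  0.8765  0.4775] turn [-0.0004 -0.0014 -0.    ]
[-1.3  0.9  0.5] [-0.0004 -0.0014 -0.    ]
```

Request:
play_rows:
  increments:
    - [0,0,0,0,0,0,0]
    - [0,0,0,0,0,0,0]
    - [0,0,0,0,0,0,0]
    - [0,0,0,0,0,0,0]
    - [0,0,0,0,0,0,0]
    - [0,0,0,-5,0,0,0]
    - [0,0,0,-10,0,0,0]
    - [0,0,0,-10,0,0,0]

```text
clock: 6.25
tool_pos: [0.576, -0.1043, 0.0571]
eef_rot: [0.996, -0.09, -0.0, -0.0]
contact_force: [0.9, 1.2, -1.0]
opening: 0.175
```

```bash
python3 snap.py wrist w3; python3 snap.py side s3
python3 - <<'E'
from pose import *
show()
E
```

```text
t 6.35 tcp [ 0.5768 -0.1044  0.0578] open 0.17358049394968603 F [-0.644   0.0898 -1.4552] q [ 0.2601  0.9085 -0.2787  1.8064  0.4766  0.492  -0.5207]
[[ 0.9839 -0.179   0.0014]
 [-0.179  -0.9839  0.0001]
 [ 0.0013 -0.0004 -1.    ]]
```

View pics/w3.png

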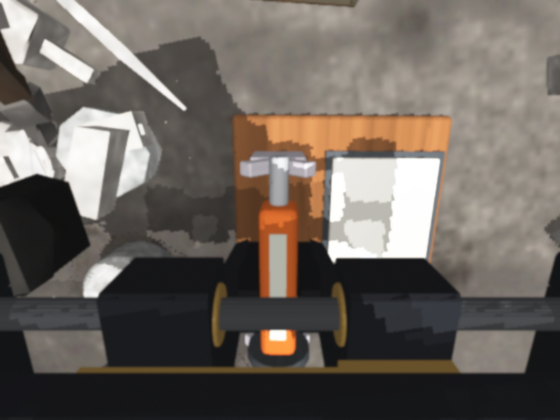

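View pics/s3.png

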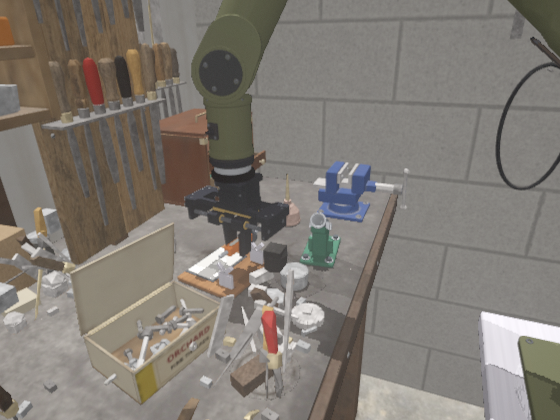

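Run:
```python
from h import *
import json
np.set_printoptions(precision=4,suppress=True)
c=json.load(open('pics/w3.json'))
p=np.array([.5765,-.1044,.0578]);y=np.array([-.179,-.9839,0]);x=np.array([.9839,-.179,0])
for n,uv,z in [('h back',(278.5,206),.0858),('h front',(278,353),.0858),('stub',(279,158),.081)]:
    q=plane(c,*uv,z); print(n,q,'axial',(q-p)@y,'lat',(q-p)@x)
```

```text
h back [ 0.5835 -0.0695  0.0858] axial -0.03556342196192186 lat 0.0006805146067861433
h front [ 0.571  -0.1372  0.0858] axial 0.033304882634600116 lat 0.00044071360278835256
stub [ 0.5869 -0.0519  0.081 ] axial -0.053557661025178685 lat 0.0008657751453925005
```

```bash
cat >> pose.py <<'E'
M=np.array([.451,-.210,.100]);HD=-83.5
def ins(out,M=M,HD=HD,tilt=30,tip=np.array([0,.116,-.0185])):
    R=pose_for(HD,tilt); d=R.apply([0,1,0]); return M-out*d-R.apply(tip),R
E
python3 - <<'E'
from pose import *
g,R=ins(.045);print(g);rows(g,R,16)
E
```

```text
[ 0.4342 -0.0623  0.1645]
t 6.35 tcp [ 0.5768 -0.1044  0.0578] open 0.17358049394968603 F [-0.644   0.0898 -1.4552] q [ 0.2601  0.9085 -0.2787  1.8064  0.4766  0.492  -0.5207]
[[ 0.9839 -0.179   0.0014]
 [-0.179  -0.9839  0.0001]
 [ 0.0013 -0.0004 -1.    ]]
shift mm tool [-147.6972  -15.9834 -106.909 ] turn [ 0.5196 -0.0781 -0.2863]
[-9.2 -1.  -6.7] [ 0.0325 -0.0049 -0.0179]
[-9.2 -1.4 -6.6] [ 0.0325 -0.0049 -0.0179]
[-9.2 -1.8 -6.5] [ 0.0325 -0.0049 -0.0179]
[-9.2 -2.1 -6.4] [ 0.0325 -0.0049 -0.0179]
[-9.2 -2.5 -6.3] [ 0.0325 -0.0049 -0.0179]
[-9.2 -2.9 -6.1] [ 0.0325 -0.0049 -0.0179]
[-9.2 -3.2 -6. ] [ 0.0325 -0.0049 -0.0179]
[-9.2 -3.6 -5.8] [ 0.0325 -0.0049 -0.0179]
[-9.1 -3.9 -5.7] [ 0.0325 -0.0049 -0.0179]
[-9.1 -4.3 -5.5] [ 0.0325 -0.0049 -0.0179]
[-9.  -4.6 -5.3] [ 0.0325 -0.0049 -0.0179]
[-9.  -5.  -5.1] [ 0.0325 -0.0049 -0.0179]
[-8.9 -5.3 -4.9] [ 0.0325 -0.0049 -0.0179]
[-8.8 -5.6 -4.7] [ 0.0325 -0.0049 -0.0179]
[-8.7 -5.9 -4.4] [ 0.0325 -0.0049 -0.0179]
[-8.7 -6.2 -4.2] [ 0.0325 -0.0049 -0.0179]
```

Request:
play_rows:
  increments:
    - [0,-3,-1,-12,0.01,0,-0.01]
    - [0,-8,-1,-14,0.03,-0.005,-0.02]
    - [0,-12,-2,-13,0.045,-0.006,-0.025]
    - [0,-14,-3,-12,0.045,-0.006,-0.025]
    - [0,-14,-3,-10,0.045,-0.006,-0.025]
    - [0,-14,-3,-9,0.045,-0.006,-0.025]
    - [0,-14,-4,-8,0.045,-0.006,-0.025]
    - [0,-14,-4,-6,0.045,-0.006,-0.025]

```text
clock: 7.35
tool_pos: [0.4826, -0.0835, 0.1523]
eef_rot: [0.987, 0.007, -0.005, -0.159]
contact_force: [0.0, 0.3, -2.7]
opening: 0.174
```

Run:
```python
from pose import *
g,R=ins(.045);rows(g,R,6)
```

```text
t 7.35 tcp [ 0.4826 -0.0835  0.1523] open 0.1742331497831982 F [ 0.0449  0.2953 -2.704 ] q [ 0.6993  0.8039 -0.7184  1.9557  0.3183  0.6079 -0.1164]
[[ 0.9998  0.0123 -0.0123]
 [ 0.0155 -0.9494  0.3136]
 [-0.0078 -0.3137 -0.9495]]
shift mm tool [-48.1764 -24.5504  -4.2724] turn [ 0.2039 -0.033  -0.0927]
[-8.  -4.1 -0.7] [ 0.034  -0.0055 -0.0155]
[-8.  -4.2 -0.5] [ 0.034  -0.0055 -0.0155]
[-7.9 -4.4 -0.3] [ 0.034  -0.0055 -0.0155]
[-7.8 -4.5 -0.1] [ 0.034  -0.0055 -0.0155]
[-7.8 -4.6  0.1] [ 0.034  -0.0055 -0.0155]
[-7.7 -4.7  0.3] [ 0.034  -0.0055 -0.0155]
```

Request:
play_rows:
  increments:
    - [0,-8,-4,0,0.034,-0.005,-0.015]
    - [0,-8,-4,0,0.034,-0.005,-0.015]
    - [0,-8,-4.5,0,0.034,-0.005,-0.015]
    - [0,-8,-4.5,0,0.034,-0.005,-0.015]
    - [0,-5,-3,0,0.025,-0.005,-0.01]
    - [0,0,0,0,0,0,0]
    - [0,0,0,0,0,0,0]
    - [0,0,0,0,0,0,0]

```text
clock: 8.35
tool_pos: [0.4428, -0.0665, 0.1609]
eef_rot: [0.969, 0.045, -0.012, -0.242]
contact_force: [0.5, -1.4, -2.1]
opening: 0.175
```

```bash
python3 snap.py side s4;python3 snap.py top t4; python3 snap.py wrist w4
python3 - <<'E'
from pose import *
g,R=ins(.045);rows(g,R,1)
im=cv2.imread('pics/s4.png')
cv2.imwrite('pics/s4z.png',cv2.resize(im[160:280,230:410],None,fx=4.4,fy=4.4,interpolation=cv2.INTER_CUBIC))
E
```

```text
t 8.5 tcp [ 0.4427 -0.0665  0.1609] open 0.17276815805300857 F [ 0.0606 -0.0029 -1.8016] q [ 0.8613  0.8689 -0.8746  1.9991  0.2557  0.6509  0.0362]
[[ 0.9956  0.0816 -0.0456]
 [ 0.0934 -0.8788  0.4679]
 [-0.0019 -0.4701 -0.8826]]
shift mm tool [-8.1068 -6.0993 -0.7606] turn [ 0.0341 -0.008  -0.0183]
[-8.1 -6.1 -0.8] [ 0.0341 -0.008  -0.0183]
```

View pics/s4z.png

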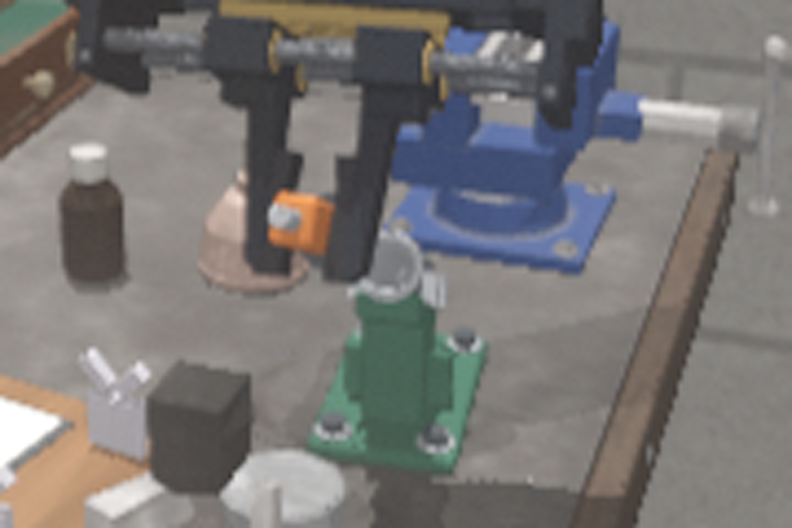

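View pics/t4.png

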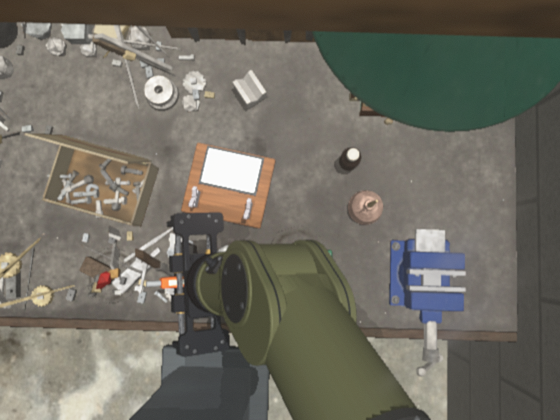

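View pics/w4.png

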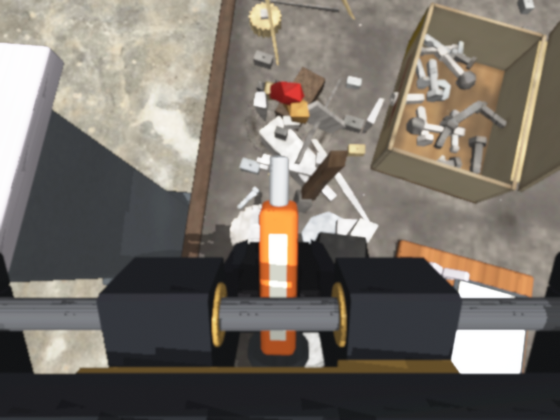

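Request:
play_rows:
  increments:
    - [0,-2,-2,0,0.012,-0.002,-0.006]
    - [0,-3,-2,-1,0.012,-0.003,-0.006]
    - [0,-2,-2,0,0.01,-0.003,-0.006]
    - [0,-1,0,0,0,0,0]
    - [0,0,0,0,0,0,0]
    - [0,0,0,0,0,0,0]
    - [0,0,0,0,0,0,0]
    - [0,0,0,0,0,0,0]

```text
clock: 9.5
tool_pos: [0.4338, -0.0623, 0.165]
eef_rot: [0.964, 0.055, -0.015, -0.259]
contact_force: [-0.4, -0.6, -1.5]
opening: 0.172
```

Run:
```python
from pose import *
import json
c=json.load(open('pics/s4.json'))
g,R=ins(.045);rows(g,R,1)
p=np.array([.4427,-.0665,.1609]);Rm=np.array([[0.9956,.0816,-.0456],[.0934,-.8788,.4679],[-.0019,-.4701,-.8826]])
print('stub pred',proj(c,p+Rm@[0,-.055,-.0185]),'seen',230+285/4.4,160+215/4.4,'tip',proj(c,p+Rm@[0,.116,-.0185]))
for MM in ([.451,-.21,.1],): 
    print('mouth pred side',proj(c,np.array(MM)), 'seen', 170+651/4.4,190+133/4.4)
```

```text
t 9.5 tcp [ 0.4338 -0.0623  0.165 ] open 0.1721270765042509 F [-0.3711 -0.6179 -1.4779] q [ 0.8915  0.8827 -0.907   2.0054  0.2425  0.6696  0.0671]
[[ 0.9934  0.0992 -0.0573]
 [ 0.1145 -0.8594  0.4983]
 [ 0.0002 -0.5016 -0.8651]]
shift mm tool [0.3762 0.2919 0.4628] turn [-0.0018  0.0005  0.0012]
[0.4 0.3 0.5] [-0.0018  0.0005  0.0012]
stub pred [292.8366 209.3269] seen 294.77272727272725 208.86363636363637 tip [313.3354 215.3638]
mouth pred side [319.1071 219.0626] seen 317.95454545454544 220.22727272727272
```

```bash
python3 snap.py side s5
python3 - <<'E'
from pose import *
import json
im=cv2.imread('pics/s5.png')
cv2.imwrite('pics/s5z.png',cv2.resize(im[190:250,270:350],None,fx=9,fy=9,interpolation=cv2.INTER_CUBIC))
im=cv2.imread('pics/side0.png')
cv2.imwrite('pics/s0zz.png',cv2.resize(im[190:250,270:350],None,fx=9,fy=9,interpolation=cv2.INTER_CUBIC))
c=json.load(open('pics/s5.json'))
p,R=show()
for n,v in [('stub',-.055),('handleback',-.035),('tip',.116)]: print(n,(proj(c,p+R.apply([0,v,-.0185]))-[270,190])*9)
print('mouth',(proj(c,M)-[270,190])*9, 'depth',np.linalg.norm(np.array(c['R'])@M+c['t']))
E
```

```text
t 9.55 tcp [ 0.4338 -0.0623  0.165 ] open 0.17610270789776825 F [ 0.0272 -0.4634 -1.3273] q [ 0.8915  0.8828 -0.9071  2.0054  0.2425  0.6696  0.0671]
[[ 0.9934  0.0992 -0.0573]
 [ 0.1146 -0.8594  0.4983]
 [ 0.0002 -0.5016 -0.8651]]
stub [257.0884 157.1933]
handleback [279.7824 169.8688]
tip [412.6393 244.0742]
mouth [441.9638 261.5631] depth 0.7841293519283139
```

View pics/s5z.png

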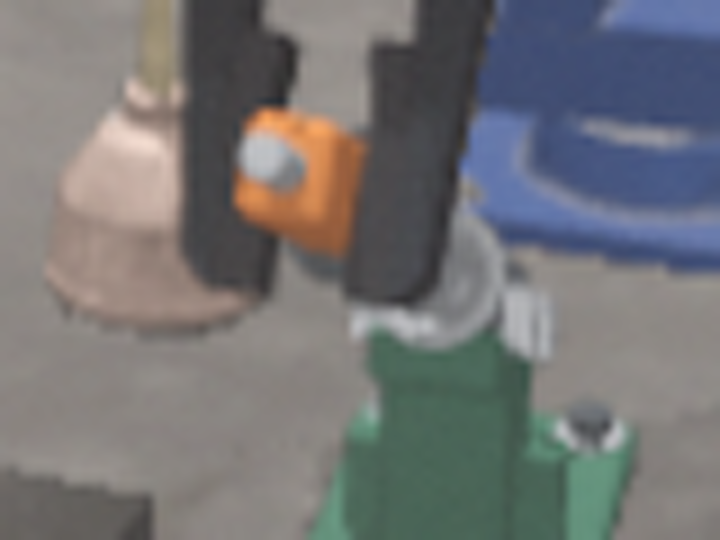

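View pics/s0zz.png

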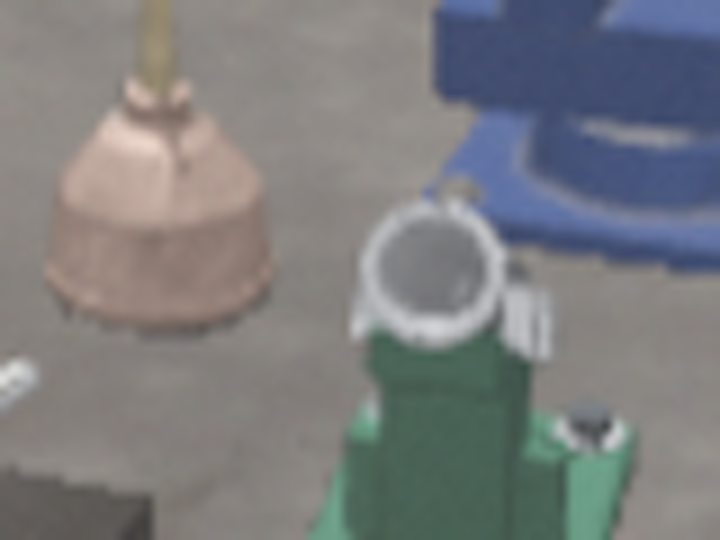

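```bash
sed -i 's/^M=.*;HD/M=np.array([.4535,-.2083,.0993]);HD/' pose.py
python3 - <<'E'
from pose import *
g,R=ins(.01);rows(g,R,4)
E
```

```text
t 9.55 tcp [ 0.4338 -0.0623  0.165 ] open 0.17610270789776825 F [ 0.0272 -0.4634 -1.3273] q [ 0.8915  0.8828 -0.9071  2.0054  0.2425  0.6696  0.0671]
[[ 0.9934  0.0992 -0.0573]
 [ 0.1146 -0.8594  0.4983]
 [ 0.0002 -0.5016 -0.8651]]
shift mm tool [ 3.0118 34.4491  1.7009] turn [-0.0018  0.0005  0.0013]
[0.8 8.6 0.4] [-0.0005  0.0001  0.0003]
[0.8 8.6 0.4] [-0.0005  0.0001  0.0003]
[0.8 8.6 0.4] [-0.0005  0.0001  0.0003]
[0.8 8.6 0.4] [-0.0005  0.0001  0.0003]
```

Request:
play_rows:
  increments:
    - [0,1,6,0.5,0,0,0]
    - [0,1,7,0.5,0,0,0]
    - [0,0.5,7,0.5,0,0,0]
    - [0,0.5,6,0,0,0,0]
    - [0,0,4,0,0,0,0]
    - [0,0,0,0,0,0,0]
    - [0,0,0,0,0,0,0]
    - [0,0,0,0,0,0,0]

```text
clock: 10.55
tool_pos: [0.4402, -0.0891, 0.1472]
eef_rot: [0.964, 0.055, -0.015, -0.259]
contact_force: [0.8, -0.5, -1.6]
opening: 0.175
```

```bash
python3 snap.py side s6
python3 - <<'E'
from pose import *
im=cv2.imread('pics/s6.png')
cv2.imwrite('pics/s6z.png',cv2.resize(im[190:250,270:350],None,fx=9,fy=9,interpolation=cv2.INTER_CUBIC))
g,R=ins(-.075);rows(g,R,1)
E
```

```text
t 10.6 tcp [ 0.4402 -0.0891  0.1473] open 0.17674523904291703 F [ 0.454   0.0622 -1.801 ] q [ 0.9162  0.9241 -0.8857  1.9625  0.2692  0.6966  0.1035]
[[ 0.9935  0.0985 -0.0571]
 [ 0.1139 -0.8595  0.4983]
 [ 0.0001 -0.5016 -0.8651]]
shift mm tool [-0.288  86.8837 -0.1233] turn [-0.0018  0.0003  0.0006]
[-0.3 86.9 -0.1] [-0.0018  0.0003  0.0006]
```

View pics/s6z.png

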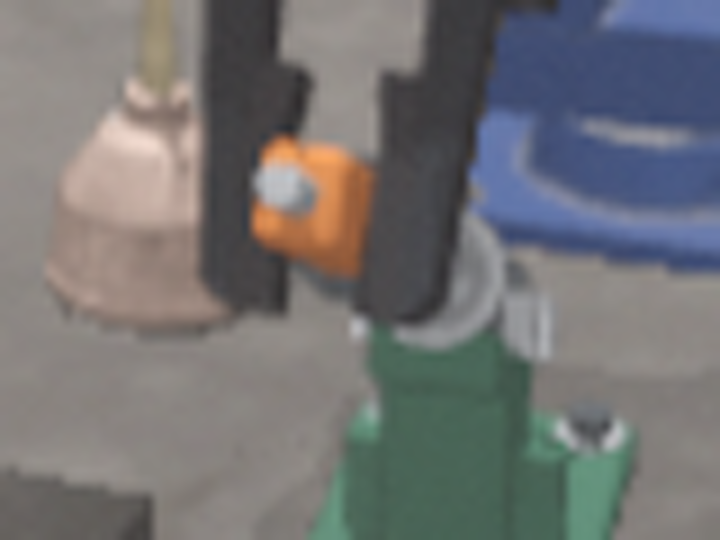

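Request:
play_rows:
  increments:
    - [0,0,5,0,-0.001,0,0]
    - [0,0,5,0,-0.001,0,0]
    - [0,0,5,0,0,0,0]
    - [0,0,5,0,0,0,0]
    - [0,0,5,0,0,0,0]
    - [0,0,3,0,0,0,0]
    - [0,0,0,0,0,0,0]
    - [0,0,0,0,0,0,0]

```text
clock: 11.6
tool_pos: [0.4432, -0.115, 0.1321]
eef_rot: [0.964, 0.055, -0.015, -0.258]
contact_force: [-0.9, 0.1, -1.6]
opening: 0.172
```

Run:
```python
from pose import *
g,R=ins(-.075);p,Rn=show(g,R); s=r.get_state(); print('F tool',Rn.inv().apply(s['contact_force']),'M',Rn.inv().apply(s['moment']))
```

```text
t 11.6 tcp [ 0.4432 -0.115   0.1321] open 0.1720581893833626 F [-0.8835  0.1465 -1.6396] q [ 0.9421  0.9576 -0.8683  1.9243  0.2921  0.7233  0.1385]
[[ 0.9935  0.0983 -0.0567]
 [ 0.1135 -0.8606  0.4965]
 [ 0.     -0.4997 -0.8662]]
shift mm tool [-0.3007 56.6574  0.0204] turn [0.0004 0.0001 0.0003]
F tool [-0.8612  0.6063  1.543 ] M [-0.6285  0.0865 -0.0168]
```

Request:
play_rows:
  increments:
    - [0,0,6,0,0,0,0]
    - [0,0,6,0,0,0,0]
    - [0,0,6,0,0,0,0]
    - [0,0,6,0,0,0,0]
    - [0,0,6,0,0,0,0]
    - [0,0,6,0,0,0,0]
    - [0,0,3,0,0,0,0]
    - [0,0,0,0,0,0,0]

```text
clock: 12.6
tool_pos: [0.4473, -0.1513, 0.111]
eef_rot: [0.964, 0.055, -0.015, -0.258]
contact_force: [-0.3, -0.5, -2.5]
opening: 0.173
```

Run:
```python
from pose import *
g,R=ins(-.075);p,Rn=show(g,R); s=r.get_state(); print('F tool',Rn.inv().apply(s['contact_force']),'M',Rn.inv().apply(s['moment']))
```

```text
t 12.6 tcp [ 0.4473 -0.1513  0.111 ] open 0.17344582306368078 F [-0.2603 -0.522  -2.4824] q [ 0.9769  1.0061 -0.8475  1.8625  0.3198  0.7663  0.1896]
[[ 0.9936  0.0978 -0.0564]
 [ 0.1129 -0.8608  0.4963]
 [ 0.     -0.4995 -0.8663]]
shift mm tool [-0.3345 14.4807  0.0132] turn [ 0.0006 -0.0002 -0.0002]
F tool [-0.3176  1.6638  1.9061] M [-0.5897  0.0294 -0.0616]
```

Request:
play_rows:
  increments:
    - [0,0,4,0,0,0,0]
    - [0,0,4,0,0,0,0]
    - [0,0,3,0,0,0,0]
    - [0,0,3,0,0,0,0]
    - [0,0,3,0,0,0,0]
    - [0,0,3,0,0,0,0]
    - [0,0,3,0,0,0,0]
    - [0,0,3,0,0,0,0]

```text
clock: 13.6
tool_pos: [0.448, -0.1591, 0.106]
eef_rot: [0.961, 0.061, -0.018, -0.269]
contact_force: [-2.0, 4.7, 6.5]
opening: 0.179
```

```bash
python3 snap.py side s7
python3 - <<'E'
from pose import *
im=cv2.imread('pics/s7.png')
cv2.imwrite('pics/s7z.png',cv2.resize(im[190:250,270:350],None,fx=9,fy=9,interpolation=cv2.INTER_CUBIC))
g,R=ins(-.075);p,Rn=show(g,R); s=r.get_state(); print('F tool',Rn.inv().apply(s['contact_force']),'M',Rn.inv().apply(s['moment']))
E
```

```text
t 13.65 tcp [ 0.448  -0.1591  0.106 ] open 0.17109730693779818 F [-1.5233  5.9043  6.9523] q [ 0.9934  1.034  -0.8559  1.8296  0.318   0.8058  0.2231]
[[ 0.9919  0.1078 -0.0671]
 [ 0.1269 -0.8473  0.5157]
 [-0.0013 -0.5201 -0.8541]]
shift mm tool [-0.1783  5.2277 -0.5667] turn [-0.0233  0.0082  0.0112]
F tool [-0.7704 -8.7825 -2.7911] M [ 0.9062 -0.1525  0.1252]
```

View pics/s7z.png

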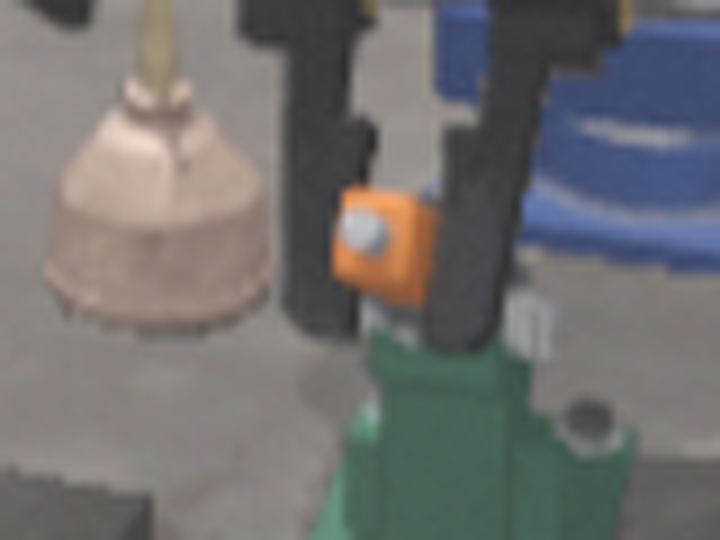

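Request:
play_rows:
  increments:
    - [0,0,2,0,-0.012,0.004,0.006]
    - [0,0,5,0,-0.012,0.004,0.006]
    - [0,0,7,0,-0.01,0.002,0]
    - [0,0,8,0,-0.01,0,0]
    - [0,0,8,0,-0.01,0,0]
    - [0,0,8,0,-0.01,0,0]
    - [0,0,8,0,-0.01,0,0]
    - [0,0,8,0,-0.01,0,0]

```text
clock: 14.65
tool_pos: [0.4477, -0.1588, 0.1048]
eef_rot: [0.962, 0.072, -0.021, -0.263]
contact_force: [-5.7, 13.0, 18.5]
opening: 0.176
```

```bash
python3 snap.py side s8; python3 snap.py wrist w8
python3 - <<'E'
from pose import *
im=cv2.imread('pics/s8.png')
cv2.imwrite('pics/s8z.png',cv2.resize(im[190:250,270:350],None,fx=9,fy=9,interpolation=cv2.INTER_CUBIC))
g,R=ins(-.075);p,Rn=show(g,R); s=r.get_state(); print('F tool',Rn.inv().apply(s['contact_force']),'M',Rn.inv().apply(s['moment']))
E
```

```text
t 14.75 tcp [ 0.4477 -0.1588  0.1047] open 0.17494081206706094 F [-3.9081 12.353  18.528 ] q [ 0.9805  1.0301 -0.8501  1.8289  0.3304  0.8105  0.2254]
[[ 0.9889  0.1262 -0.0788]
 [ 0.1488 -0.8518  0.5023]
 [-0.0038 -0.5084 -0.8611]]
shift mm tool [ 0.0257  4.8621 -1.7825] turn [-0.0097  0.0213  0.0291]
F tool [ -2.0963 -20.4356  -9.4417] M [ 3.4589 -0.4865  0.4421]
```

View pics/w8.png

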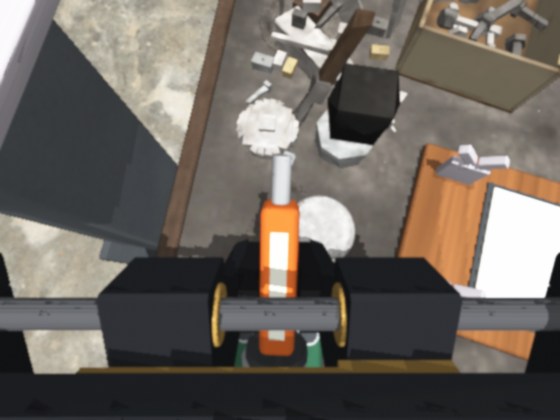

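View pics/s8z.png

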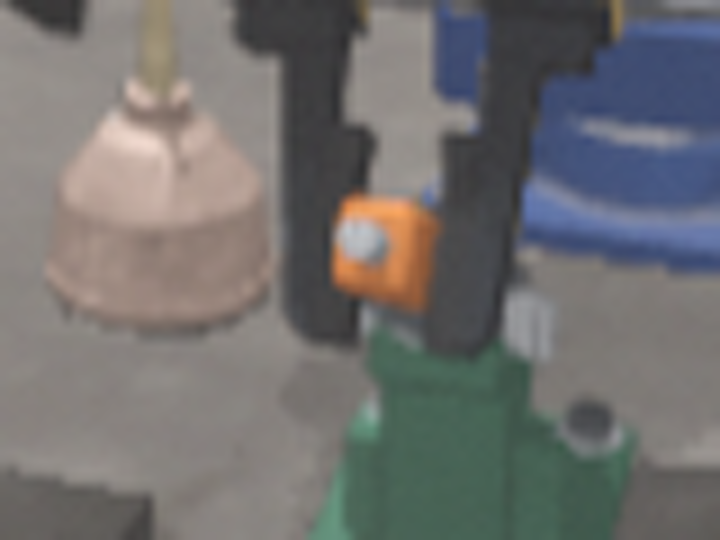

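Run:
```python
from pose import *
import json
c=json.load(open('pics/s8.json'))
# mouth point at measured pixel, depth as M
px=lambda u,v:(270+u/9,190+v/9)
o,d=ray(c,*px(433,271)); Ms=o+d*((M-o)@d); print('M side',Ms)
for HD in(-82,-83.5,-85):
  ax=pose_for(HD,30).apply([0,1,0])
  for dd in (.096,.101,.104): print(HD,dd,(proj(c,Ms-dd*ax)-[270,190])*9)
p,R=show(); print('robot stub',p+R.apply([0,-.055,-.0185]),'proj',(proj(c,p+R.apply([0,-.055,-.0185]))-[270,190])*9, 'collar',p+R.apply([0,.041,-.0185]))
# tube mouth in top: fit
im=cv2.imread('pics/top0.png');cv2.imwrite('pics/t0zz.png',cv2.resize(im[245:300,255:345],None,fx=8.5,fy=8.5,interpolation=cv2.INTER_CUBIC))
```

```text
M side [ 0.4524 -0.2081  0.0984]
-82 0.096 [373.6789 235.9873]
-82 0.101 [370.144  233.9009]
-82 0.104 [367.9988 232.6348]
-83.5 0.096 [362.4332 234.9567]
-83.5 0.101 [358.2317 232.8107]
-83.5 0.104 [355.682  231.5085]
-85 0.096 [351.2627 233.8012]
-85 0.101 [346.4003 231.5884]
-85 0.104 [343.4499 230.2456]
t 14.75 tcp [ 0.4477 -0.1588  0.1047] open 0.17494081206706094 F [-3.9081 12.353  18.528 ] q [ 0.9805  1.0301 -0.8501  1.8289  0.3304  0.8105  0.2254]
[[ 0.9889  0.1262 -0.0788]
 [ 0.1488 -0.8518  0.5023]
 [-0.0038 -0.5084 -0.8611]]
robot stub [ 0.4422 -0.1212  0.1486] proj [360.032  234.2054] collar [ 0.4543 -0.203   0.0998]
```

View pics/t0zz.png

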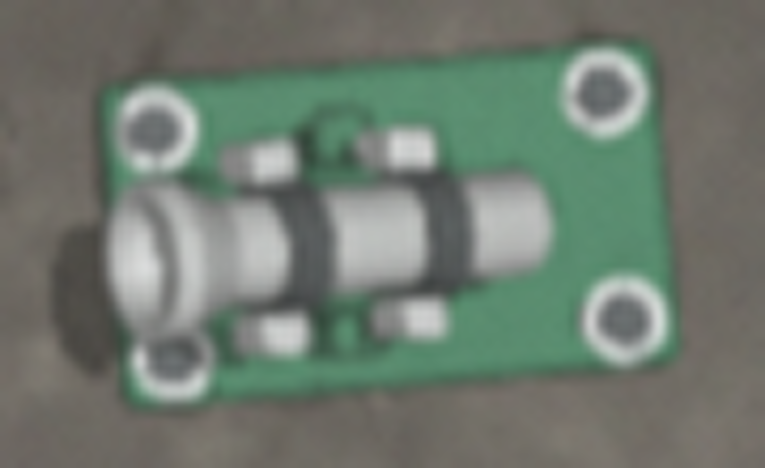

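Run:
```python
from pose import *
import json
c=json.load(open('pics/s8.json'));ct=r.get_calibration('top')
print(tri(ct,(255+146/8.5,245+255/8.5),c,(270+433/9,190+271/9)),plane(ct,255+146/8.5,245+255/8.5,.1))
print(r.get_state()['moment'])
```

```text
(array([ 0.4518, -0.2068,  0.0991]), np.float64(0.00045792329379465305)) [ 0.4516 -0.2069  0.1   ]
[ 3.3241  1.1511 -0.1464]
```

Request:
play_rows:
  increments:
    - [0,0,-3,-1,0,0,0]
    - [0,0,-1,-1,-0.005,0.01,0.015]
    - [0,0,0,0,-0.005,0.01,0.015]
    - [0,0,3,0,-0.01,0,0]
    - [0,0,6,-1,-0.02,0,0]
    - [0,0,10,-1,-0.03,0,0]
    - [0,0,12,-2,-0.03,0,0]
    - [0,0,12,-2,-0.03,0,0]

```text
clock: 15.75
tool_pos: [0.4469, -0.1612, 0.1054]
eef_rot: [0.972, 0.066, -0.019, -0.225]
contact_force: [-3.2, 23.1, 9.5]
opening: 0.174
```

```bash
python3 snap.py side s9
python3 - <<'E'
from pose import *
im=cv2.imread('pics/s9.png')
cv2.imwrite('pics/s9z.png',cv2.resize(im[205:240,290:340],None,fx=15,fy=15,interpolation=cv2.INTER_CUBIC))
g,R=ins(-.075);p,Rn=show(g,R); s=r.get_state(); print('F tool',Rn.inv().apply(s['contact_force']),'M',Rn.inv().apply(s['moment']),'collar',p+Rn.apply([0,.041,-.0185]))
E
```

```text
t 15.8 tcp [ 0.4468 -0.1613  0.1053] open 0.1754323912228446 F [-2.3658 22.7354  8.5825] q [ 0.9404  0.9794 -0.8066  1.8733  0.365   0.7462  0.1693]
[[ 0.9904  0.121  -0.0662]
 [ 0.1378 -0.8906  0.4333]
 [-0.0065 -0.4383 -0.8988]]
shift mm tool [1.2947 3.1713 0.1924] turn [0.0699 0.0174 0.0188]
F tool [  0.7338 -24.2971   2.2946] M [4.7955 0.2303 0.1596] collar [ 0.453  -0.2058  0.104 ]
```

View pics/s9z.png

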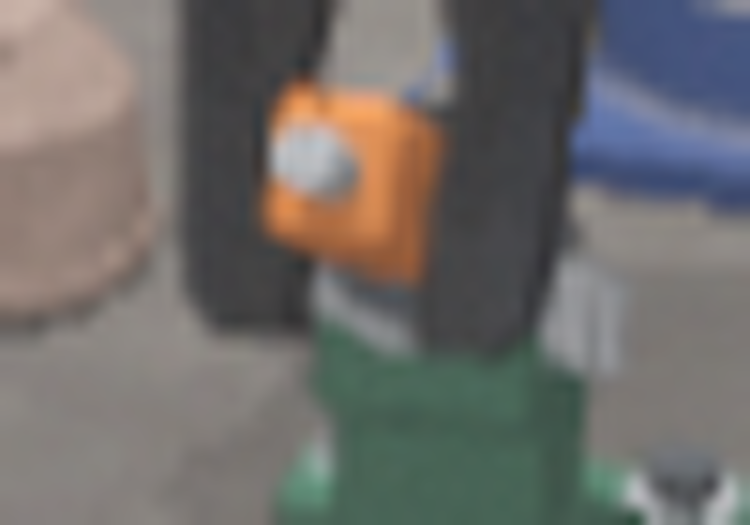

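Request:
play_rows:
  increments:
    - [0,0,3,0,0.02,0.005,0.005]
    - [0,0,4,0,0.02,0.005,0.005]
    - [0,0,5,0,0.02,0.005,0.005]
    - [0,0,5,0,0.015,0.002,0.003]
    - [0,0,5,0,0.01,0,0]
    - [0,0,6,0,0,0,0]
    - [0,0,6,0,-0.01,0,0]
    - [0,0,6,0,-0.01,0,0]

```text
clock: 16.8
tool_pos: [0.4466, -0.1593, 0.105]
eef_rot: [0.956, 0.068, -0.022, -0.285]
contact_force: [-3.0, 9.7, 13.9]
opening: 0.174
```

Run:
```python
from pose import *
g,R=ins(-.075);p,Rn=show(g,R); s=r.get_state(); print('F tool',Rn.inv().apply(s['contact_force']),'M',Rn.inv().apply(s['moment']),'collar',p+Rn.apply([0,.041,-.0185]))
```

```text
t 16.8 tcp [ 0.4466 -0.1593  0.105 ] open 0.1739411817795214 F [-2.9995  9.7487 13.8672] q [ 1.0067  1.0575 -0.8705  1.807   0.3074  0.843   0.2523]
[[ 0.9897  0.1179 -0.0808]
 [ 0.1429 -0.8279  0.5423]
 [-0.003  -0.5483 -0.8363]]
shift mm tool [ 1.1505  4.6405 -1.5964] turn [-0.0567  0.0182  0.0239]
F tool [ -1.6174 -16.0281  -6.0677] M [ 2.5095 -0.3222  0.2253] collar [ 0.4529 -0.2033  0.098 ]
```

Request:
play_rows:
  increments:
    - [0,0,-3,0,-0.02,0.006,0.008]
    - [0,0,-4,-1,-0.02,0.006,0.008]
    - [0,0,-6,0,-0.015,0.005,0.006]
    - [0,0,-7,0,0,0,0]
    - [0,0,-7,0,0,0,0]
    - [0,0,-7,0,0,0,0]
    - [0,0,-4,0,0,0,0]
    - [0,0,0,0,0,0,0]

```text
clock: 17.8
tool_pos: [0.4438, -0.1292, 0.1241]
eef_rot: [0.965, 0.053, -0.013, -0.255]
contact_force: [1.2, 0.8, -4.0]
opening: 0.177
```

Run:
```python
from pose import *
g,R=ins(.03);p,Rn=show(g,R); s=r.get_state(); print('F tool',Rn.inv().apply(s['contact_force']),'M',Rn.inv().apply(s['moment']),'collar',p+Rn.apply([0,.041,-.0185]))
```

```text
t 17.8 tcp [ 0.4438 -0.1292  0.1241] open 0.17663449374227003 F [ 1.1818  0.8211 -3.9993] q [ 0.955   0.9708 -0.8566  1.9093  0.3054  0.7293  0.1532]
[[ 0.994   0.0959 -0.0527]
 [ 0.1094 -0.864   0.4914]
 [ 0.0016 -0.4942 -0.8694]]
shift mm tool [  0.5373 -64.5741  -0.2925] turn [ 0.0067 -0.0032 -0.0025]
F tool [1.2583 1.3803 3.8179] M [-0.4859  0.2644 -0.1211] collar [ 0.4487 -0.1737  0.1199]
```

Request:
play_rows:
  increments:
    - [0,0.3,-6,0,0.003,0,0]
    - [0,0.3,-8,0,0.003,0,0]
    - [0,0,-9,0,0,0,0]
    - [0,0,-9,0,0,0,0]
    - [0,0,-9,0,0,0,0]
    - [0,0,-9,0,0,0,0]
    - [0,0,-9,0,0,0,0]
    - [0,0,-9,0,0,0,0]

```text
clock: 18.8
tool_pos: [0.4373, -0.0662, 0.1612]
eef_rot: [0.964, 0.053, -0.014, -0.259]
contact_force: [1.0, -0.4, -1.5]
opening: 0.174
```

```bash
python3 snap.py wrist w10; python3 snap.py side s10
python3 - <<'E'
from pose import *
g,R=ins(.03);p,Rn=show(g,R)
im=cv2.imread('pics/s10.png')
cv2.imwrite('pics/s10z.png',cv2.resize(im[180:240,260:340],None,fx=9,fy=9,interpolation=cv2.INTER_CUBIC))
E
```

```text
t 18.9 tcp [ 0.4373 -0.0656  0.1615] open 0.17452648466939927 F [ 0.4019 -0.9455 -0.5865] q [ 0.891   0.89   -0.9015  1.9971  0.2474  0.6691  0.069 ]
[[ 0.9938  0.0973 -0.0539]
 [ 0.1112 -0.8603  0.4975]
 [ 0.002  -0.5004 -0.8658]]
shift mm tool [-0.0266  9.4749  0.5829] turn [-0.0005 -0.0027 -0.0007]
```

View pics/w10.png

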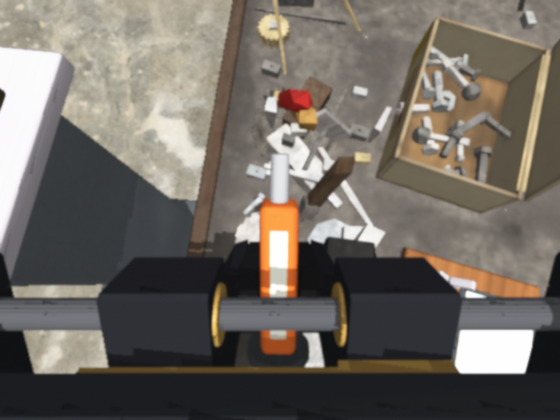

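View pics/s10z.png

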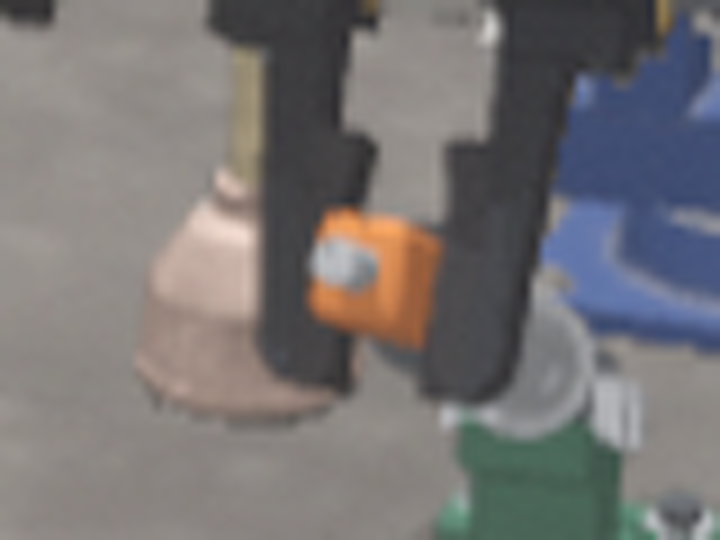

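```bash
cat >> pose.py <<'E'
def fin(HD=-20,tip=np.array([.638,-.122,.115])):
    R=pose_for(HD,0); return tip-R.apply([0,.116,-.0185]),R
E
python3 - <<'E'
from pose import *
g,R=fin();print(g);rows(g,R,16)
E
```

```text
[ 0.529  -0.0823  0.0965]
t 18.9 tcp [ 0.4373 -0.0656  0.1615] open 0.17452648466939927 F [ 0.4019 -0.9455 -0.5865] q [ 0.891   0.89   -0.9015  1.9971  0.2474  0.6691  0.069 ]
[[ 0.9938  0.0973 -0.0539]
 [ 0.1112 -0.8603  0.4975]
 [ 0.002  -0.5004 -0.8658]]
shift mm tool [89.1626 55.8361 43.0381] turn [-0.4675 -0.2924 -1.0831]
[5.6 3.5 2.7] [-0.0292 -0.0183 -0.0677]
[5.4 3.8 2.7] [-0.0292 -0.0183 -0.0677]
[5.2 4.1 2.7] [-0.0292 -0.0183 -0.0677]
[4.9 4.3 2.7] [-0.0292 -0.0183 -0.0677]
[4.7 4.6 2.8] [-0.0292 -0.0183 -0.0677]
[4.4 4.8 2.8] [-0.0292 -0.0183 -0.0677]
[4.1 5.  2.9] [-0.0292 -0.0183 -0.0677]
[3.8 5.2 3. ] [-0.0292 -0.0183 -0.0677]
[3.5 5.3 3.1] [-0.0292 -0.0183 -0.0677]
[3.2 5.5 3.2] [-0.0292 -0.0183 -0.0677]
[2.9 5.6 3.3] [-0.0292 -0.0183 -0.0677]
[2.6 5.7 3.4] [-0.0292 -0.0183 -0.0677]
[2.3 5.7 3.5] [-0.0292 -0.0183 -0.0677]
[1.9 5.8 3.6] [-0.0292 -0.0183 -0.0677]
[1.6 5.8 3.8] [-0.0292 -0.0183 -0.0677]
[1.3 5.8 3.9] [-0.0292 -0.0183 -0.0677]
```

Request:
play_rows:
  increments:
    - [0,5,0,-3,-0.02,-0.015,-0.05]
    - [0,5.5,1,-2,-0.03,-0.018,-0.068]
    - [0,5.5,2,0,-0.03,-0.018,-0.068]
    - [0,5,4,0,-0.03,-0.018,-0.068]
    - [0,5,4.5,1,-0.03,-0.018,-0.068]
    - [0,4.5,5,1,-0.03,-0.018,-0.068]
    - [0,4,5,2,-0.03,-0.018,-0.068]
    - [0,4,5,2,-0.03,-0.018,-0.068]

```text
clock: 19.9
tool_pos: [0.4893, -0.0758, 0.1523]
eef_rot: [0.932, 0.339, -0.005, -0.129]
contact_force: [-0.5, 0.9, -1.3]
opening: 0.176
```

Run:
```python
from pose import *
g,R=fin();rows(g,R,8)
```

```text
t 19.9 tcp [ 0.4893 -0.0758  0.1523] open 0.17639499074488318 F [-0.4986  0.9289 -1.3009] q [ 0.6939  0.8652 -0.8745  1.8835  0.5472  0.805   0.2774]
[[ 0.77    0.6307 -0.0969]
 [ 0.6333 -0.7368  0.2369]
 [ 0.078  -0.2438 -0.9667]]
shift mm tool [22.0765 43.464  48.5368] turn [-0.2202 -0.1416 -0.5208]
[2.8 5.4 6.1] [-0.0275 -0.0177 -0.0651]
[2.5 5.4 6.2] [-0.0275 -0.0177 -0.0651]
[2.3 5.4 6.3] [-0.0275 -0.0177 -0.0651]
[2.  5.4 6.4] [-0.0275 -0.0177 -0.0651]
[1.8 5.3 6.5] [-0.0275 -0.0177 -0.0651]
[1.6 5.3 6.6] [-0.0275 -0.0177 -0.0651]
[1.3 5.2 6.7] [-0.0275 -0.0177 -0.0651]
[1.1 5.1 6.9] [-0.0275 -0.0177 -0.0651]
```

Request:
play_rows:
  increments:
    - [0,3,5.5,5,-0.03,-0.018,-0.065]
    - [0,2.5,5.5,6,-0.03,-0.018,-0.065]
    - [0,2,5.5,6,-0.03,-0.018,-0.065]
    - [0,2,5.5,6,-0.03,-0.018,-0.065]
    - [0,2,5,6,-0.03,-0.018,-0.065]
    - [0,1.5,5,6,-0.025,-0.018,-0.065]
    - [0,1,4,4,-0.015,-0.01,-0.04]
    - [0,0,0,0,0,0,0]

```text
clock: 20.9
tool_pos: [0.5301, -0.0774, 0.1094]
eef_rot: [0.834, 0.551, 0.001, -0.011]
contact_force: [-0.4, -0.2, -1.0]
opening: 0.174
```

Run:
```python
from pose import *
g,R=fin();rows(g,R,3)
```

```text
t 20.9 tcp [ 0.5301 -0.0774  0.1094] open 0.1736864487309925 F [-0.4222 -0.2381 -1.0466] q [ 0.5141  0.8873 -0.777   1.9136  0.8959  0.7417  0.3762]
[[ 0.3919  0.92   -0.0102]
 [ 0.9199 -0.3917  0.0188]
 [ 0.0133 -0.0167 -0.9998]]
shift mm tool [-5.1578  1.183  12.7669] turn [-0.0163 -0.0137 -0.0536]
[-1.7  0.4  4.3] [-0.0054 -0.0046 -0.0179]
[-1.7  0.3  4.3] [-0.0054 -0.0046 -0.0179]
[-1.7  0.3  4.3] [-0.0054 -0.0046 -0.0179]
```

Request:
play_rows:
  increments:
    - [0,-1.5,0.5,4,-0.006,-0.005,-0.018]
    - [0,-1.5,0.5,4,-0.006,-0.005,-0.018]
    - [0,-1.5,0,4,-0.005,-0.004,-0.015]
    - [0,0,0,0,0,0,0]
    - [0,0,0,0,0,0,0]
    - [0,0,0,0,0,0,0]
    - [0,0,0,0,0,0,0]
    - [0,0,0,0,0,0,0]

```text
clock: 21.9
tool_pos: [0.5293, -0.0831, 0.0968]
eef_rot: [0.82, 0.573, -0.0, 0.001]
contact_force: [-0.3, 0.2, -1.3]
opening: 0.175
```

```bash
for n in side top wrist; do python3 snap.py $n f_$n; done
python3 - <<'E'
from pose import *
import json
g,R=fin();rows(g,R,1)
p,Rn=show();t=p+Rn.apply([0,.116,-.0185]);print('tip',t)
im=cv2.imread('pics/f_side.png');cv2.imwrite('pics/f_sidez.png',cv2.resize(im[170:320,140:360],None,fx=3.6,fy=3.6,interpolation=cv2.INTER_CUBIC))
im=cv2.imread('pics/f_top.png');cv2.imwrite('pics/f_topz.png',cv2.resize(im[130:310,130:400],None,fx=2.9,fy=2.9,interpolation=cv2.INTER_CUBIC))
cs=json.load(open('pics/f_side.json'));ct=json.load(open('pics/f_top.json'))
for n,v in (('tip',.116),('collar',.041),('stub',-.055)):
    X=p+Rn.apply([0,v,-.0185]);print(n,(proj(cs,X)-[140,170])*3.6,(proj(ct,X)-[130,130])*2.9)
E
```

```text
t 22.05 tcp [ 0.5292 -0.083   0.0968] open 0.17221478055462122 F [ 0.6452  0.1247 -1.9579] q [ 0.5008  0.8988 -0.7521  1.9339  0.9577  0.7153  0.374 ]
[[ 0.3433  0.9392  0.0014]
 [ 0.9392 -0.3433 -0.0021]
 [-0.0015  0.002  -1.    ]]
shift mm tool [ 0.5685 -0.4789  0.2821] turn [ 0.002   0.0015 -0.0014]
[ 0.6 -0.5  0.3] [ 0.002   0.0015 -0.0014]
t 22.05 tcp [ 0.5292 -0.083   0.0968] open 0.17221478055462122 F [ 0.6452  0.1247 -1.9579] q [ 0.5008  0.8988 -0.7521  1.9339  0.9577  0.7153  0.374 ]
[[ 0.3433  0.9392  0.0014]
 [ 0.9392 -0.3433 -0.0021]
 [-0.0015  0.002  -1.    ]]
tip [ 0.6382 -0.1228  0.1155]
tip [260.3139 167.5679] [273.0775  85.0909]
collar [356.7922 209.2786] [222.3574 207.7221]
stub [499.8305 271.1187] [156.3007 367.4345]
```

View pics/f_sidez.png

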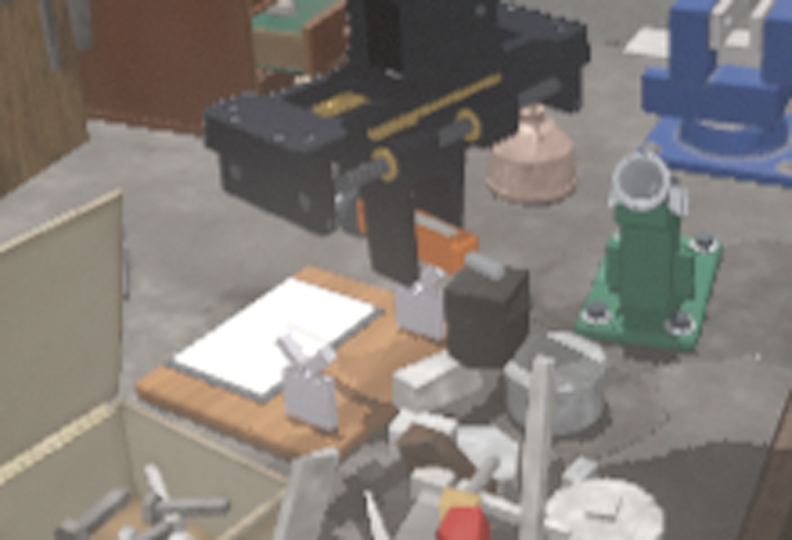

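View pics/f_topz.png

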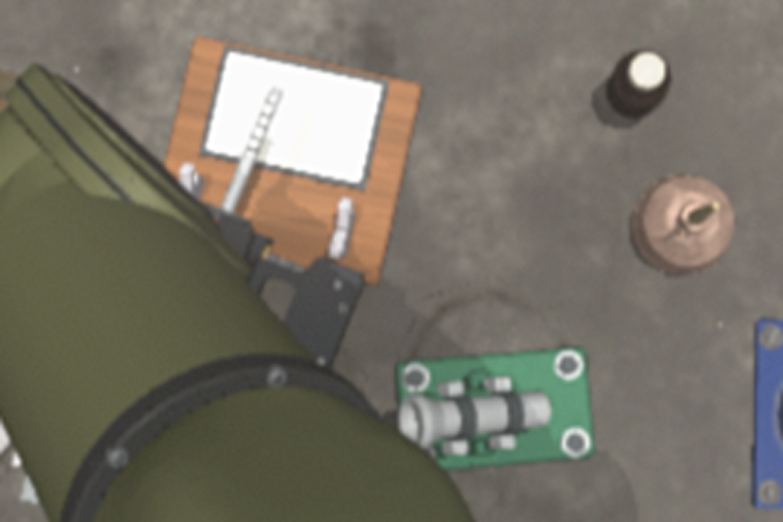

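View pics/f_wrist.png

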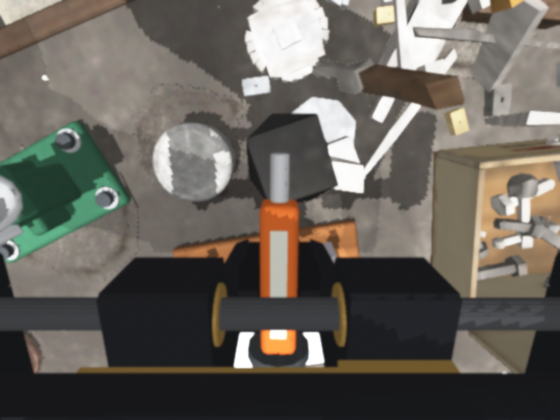

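Run:
```python
from pose import *
import json
from scipy.optimize import brentq
for f,p,Rm in [('w3',[.5768,-.1044,.0578],[[.9839,-.179,.0014],[-.179,-.9839,.0001],[.0013,-.0004,-1]]),('f_wrist',[.5292,-.083,.0968],[[.3433,.9392,.0014],[.9392,-.3433,-.0021],[-.0015,.002,-1]])]:
    c=json.load(open(f'pics/{f}.json'));p=np.array(p);Rm=np.array(Rm)
    im=cv2.imread(f'pics/{f}.png');h=cv2.cvtColor(im,cv2.COLOR_BGR2HSV)
    m=cv2.inRange(h,(3,150,100),(20,255,255));m[:,:255]=0;m[:,305:]=0;m[:180]=0
    ys,xs=np.nonzero(m);cy=[ys[xs==k].min() for k in range(270,290)];print(f,'back row',np.median(cy),'front',ys.max())
    for a in np.radians([-4,-2,0,2,4]): # pitch about pad point, + = tip down
        Rp=Rm@Ro.from_rotvec([a,0,0]).as_matrix(); o=p+Rm@[0,0,-.0185]
        print(round(np.degrees(a)),[np.round(proj(c,o+Rp@np.array(v)),1).tolist() for v in ([0,-.035,-.009],[0,.035,-.009],[0,-.055,-.004])])
im=cv2.imread('pics/f_wrist.png');cv2.imwrite('pics/fwz.png',cv2.resize(im[140:260,220:340],None,fx=5,fy=5))
im=cv2.imread('pics/w3.png');cv2.imwrite('pics/w3z.png',cv2.resize(im[140:260,220:340],None,fx=5,fy=5))
```

```text
w3 back row 206.5 front 370
-4 [[277.5, 203.8], [277.6, 357.9], [277.5, 152.3]]
-2 [[277.4, 205.3], [277.6, 356.6], [277.5, 153.0]]
0 [[277.4, 206.9], [277.6, 355.2], [277.5, 153.9]]
2 [[277.4, 208.6], [277.6, 353.7], [277.4, 155.0]]
4 [[277.4, 210.5], [277.6, 352.2], [277.4, 156.3]]
f_wrist back row 204.0 front 371
-4 [[279.1, 200.7], [279.1, 354.8], [279.1, 149.4]]
-2 [[279.1, 202.1], [279.1, 353.5], [279.1, 150.0]]
0 [[279.1, 203.7], [279.1, 352.1], [279.1, 150.9]]
2 [[279.1, 205.4], [279.1, 350.7], [279.1, 151.9]]
4 [[279.1, 207.2], [279.1, 349.2], [279.1, 153.1]]
```

View pics/fwz.png

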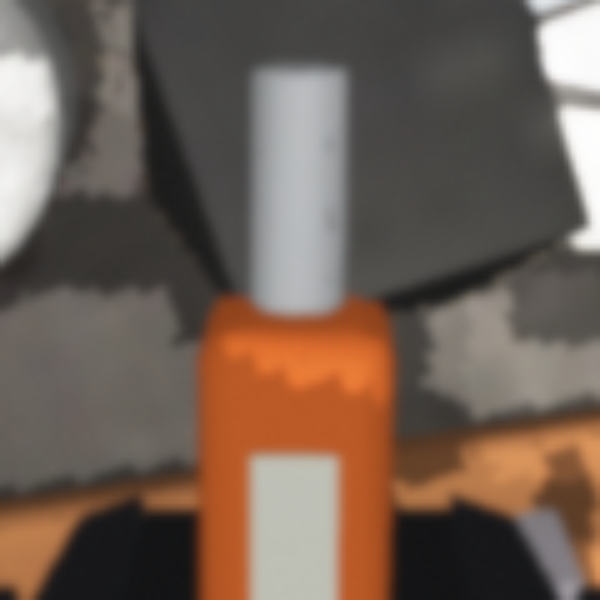

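View pics/w3z.png

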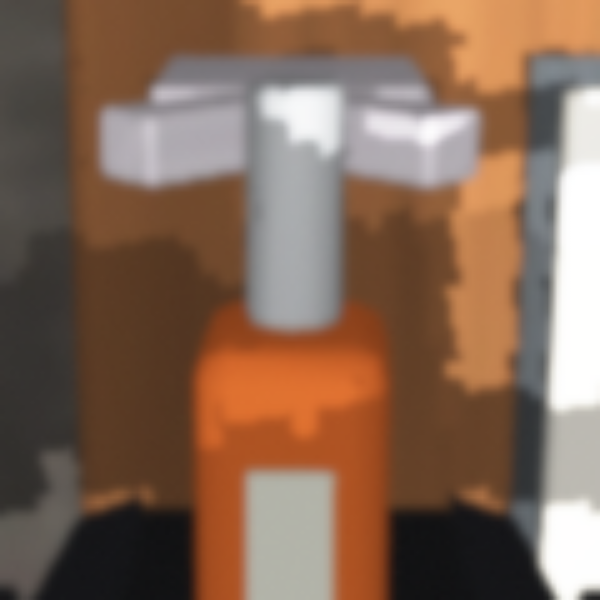

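Run:
```python
from plant import r
s=r.get_state();print(s['clock'],s['tool_pos'],s['opening'],abs(s['qd']).max())
print(r.finish_job())
```

```text
22.05 [ 0.52924989 -0.08302341  0.09678385] 0.17221478055462122 0.0013291658374911582
the job is handed in; nothing more can be done
None
```

I lifted the rod from its stand, pushed it into the slanted tube until it stopped, drew it right out, and handed the job in at 22 s, still holding it over the tile.

**Insertion:** The rod met a firm stop at about 9 N. I pushed on to about 24 N and it went no deeper. The stop came about 5 mm before my first estimate of the mouth. A better reading of the rim in the top picture moved the mouth by about 3 mm towards the rod. With that and the small offset between cameras, the collar comes within about 2 mm of the rim, and the rod had not slipped in the grip. I could not see the contact directly because the fingers hid it. While I pressed hard, the tool tilted a few degrees; I realigned it before pulling out.

**Final pose:** These are my last checks before handing in:

| Check | Result |
|---|---|
| Tip position | (0.638, -0.123, 0.1155), about 10 cm above the tile top |
| Over the tile | Top picture shows the tip over the white tile, within about 1 px of prediction |
| White marks | Facing up, seen in the wrist and top pictures |
| Tool | Level to about 0.1° and at rest |
| Rod in the pads | Level to about 1.5°; the side and wrist views disagreed on the sign |
| Grip | 45 N, opening unchanged |

The oil can, bottle and tin were not touched. The can and bottle stand as before in the final pictures; the tin looks undisturbed, but I did not measure it again.

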